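# Right a draining measuring cylinder and tare it on the balance

## Robot

A 6-joint arm with a two-finger parallel gripper is mounted at the origin on the work surface. World frame = base frame: x ahead of the robot, y to its left, z up, the work surface at z = 0. Lengths are in m, angles in rad, forces in N, time in s.
With the tool pointing down it reaches from about 0.35 to 0.775 m from the base axis. Payload 5.5 kg.
Tool frame: the origin (TCP) lies midway between the tips of the shut fingers; the grasp point (between the pads) lies 19 mm behind it; z points along the fingers, y is the line along which they close (so a half turn about z gives the same grasp; the last joint's range is limited). The gripper opens to 85 mm and grips with 20 to 120 N. Pads are 22 mm wide; open, the fingers measure 114 mm over their backs; the gripper's body (76 mm by 85 mm) begins 54 mm behind the grasp point. The pads swing forward as they close: fully open they stand 13 mm farther back than shut.
Start: joints at [-0.14, 0.313, 0.046, 1.304, 0, 1.431], TCP at [0.575, -0, 0.231] pointing down, gripper open.
Joint ranges: [-2.76, 2.76], [-0.86, 1.69], [-1.03, 1.26], [-2.2, 2.34], [-1.47, 1.5], [-3.14, 3.14]. Speed limits (rad/s): [2.57, 2.57, 3.14, 3.14, 3.14, 3.14].

## Interface

Orientations are given as a unit quaternion [w, x, y, z].
In Python, from workcell import env gives the robot as it stands. The module is installed in compiled form; this text tells all that it offers.
- The arm moves only by the tool servo_tool, never from a script. Its argument "increments" is a list of rows, each an object of numbers: "grip": the closure, from 0 (fully open) to 1 (shut); "x", "y", "z": the shift along the tool's x, y, z in mm; "roll": the turn about the tool's z in degrees. In form: [{"grip": .., "x": .., "y": .., "z": .., "roll": ..}, ...]. A call has 1 to 5 rows; each row shifts and turns the commanded pose from where the row before left it, along the tool's axes as they then stand; what a row does not reach is not made up. A row lasts 1/12 s, in which the tool goes at most 41.7 mm and 7.16 degrees, less where a joint would pass 70% of its speed; a pose out of reach is approached as far as the arm can. A call is refused whole if a number of a shift passes 41.7 or a number of a turn 7.16, either way. A call with a gripper value outside its range is refused whole. The fingers move at their own pace and stop on an object; "grip_force" is the grip in N (left out, the last holds). Time passes only in rows, so rows that do not move let the fingers close. It gives the time, the measured TCP pose, the force, the opening and the grip force at its end, in the units of the state.
- env.get_state(): the state, without advancing time (a new reading comes with each control period).
- env.read_camera(name): name is "scene" or "side" or "wrist"; returns the picture (420x560x3 uint8, red, green, blue); there is no depth.
- env.get_calibration(name): a dict with "vertical_fov" (degrees; the focal length in pixels is half the picture's height over the tangent of half this angle, whatever the lens; pixels are square), "cx", "cy" (the principal point, pixels), "rvec" (rotation vector, rad) and "tvec" (3), from world to camera coordinates, as OpenCV has them; the wrist camera has in their place "tool_from_camera" (4x4, takes a point from camera to tool coordinates, whose origin is the TCP and whose axes are the flange's). Camera axes: x right, y down, z forward; pixel columns grow to the right and rows downward; lengths in m; the calibration is good to about 2 mm. A picture is of the moment at which its call begins: read the wrist's pose just before it. get_calibration takes no time and is no camera call.
- env.hand_in(): hands the job in; it is judged then, once.
The state is a dict: "clock": time; "joint_pos": joint angles; "qvel": joint speeds; "tau": joint torques, N m; "tcp_pos": TCP position; "orientation": TCP orientation; "wrist_force": force on the tool from outside, world axes, zero at the start; "ft_torque": the same for the moment, N m; "finger_gap": finger opening in m; "grip_force": force on a finger pad.
Only numpy, scipy, OpenCV 4.12 (cv2) and the standard library are available. Lean on these libraries where they do the work, as an engineer would, in place of code of your own. Each camera call takes 0.05 s, during which the arm holds its last target. There are 200 camera calls.

## Task

The tall glass measuring cylinder is draining upside down in the tray. Without letting it topple, lay it on the bench mat and let go, take a fresh grip, and stand it gently the right way up in the middle of the balance's pan; once it stands free, press the tare key. Leave everything else where it is.

Things in the scene. Friction and masses are not known exactly. Their poses are not given: they have to be found in the camera images.
- cylinder: The tall glass measuring cylinder, 240 mm long, 0.11 to 0.17 kg, tube 30 mm and rim 34 mm in diameter. Origin at the centre of the underside of its foot, +z along its axis from foot to mouth. It starts upside down in the tray (z down, foot uppermost) at any yaw, standing on its narrow rim, and tips over beyond about 6 degrees. Its octagonal foot and guard keep it from rolling when laid down
- foot (a point): Centre of the white plastic foot plate, 4.5 mm from its underside, axes as the cylinder's: a regular octagon 58 mm across flats, 9 mm thick, flats facing the cylinder's own +x, +y and every 45 degrees; a cone joins it to the tube, 48 mm wide at z 9 mm narrowing to 36 mm at z 22 mm
- guard (a point): Centre of the white plastic bumper guard round the tube, on the axis 202 mm from the foot's underside (38 mm from the mouth): a regular octagon 50 mm across flats, 14 mm thick, flats in line with the foot's
- mouth (a point): Centre of the cylinder's mouth, 240 mm from the foot's underside
- tray: Fixed square drain tray, 212 mm square, rim 16 mm high, floor 3 mm above the bench; origin at the centre of its underside, sides along its x and y
- mat: Fixed pale bench mat, 320 mm (its x) by 320 mm (its y), 3 mm thick, with blue printed diamonds; origin at the centre of its underside
- balance: Fixed bench balance, 262 mm deep (its x) by 192 mm wide (its y), front with the keys towards its -x; housing 42 mm high in front, 58 mm under the pan; origin at the centre of its underside
- pan (a point): Centre of the top of the balance's round metal pan (136 mm diameter), 68 mm above the bench; 50 mm behind the balance's origin (its +x), on its centre line
- tare (a joint): Travel of the tare key, the widest key (22 by 44 mm), at the right-hand end of the front row as seen from the robot: 0 released, 0.004 m fully down; it springs back. It starts to move at 1.5 N and is fully down at 3.9 N, pressed straight down
- tare_top (a point): Centre of the top of the tare key, 48 mm above the bench; 102 mm in front of the balance's origin (its -x) and 52 mm to its -y side
- squeeze_bottle: Bystander standing in the tray: white bottle 64 mm diameter with a tapered nozzle, 152 mm tall (cap top at 128 mm); origin under its centre
- beaker: Bystander in the tray: glass beaker upside down, 72 mm diameter, 92 mm tall; its origin is the centre of its bottom, which is uppermost
- small_cylinder: Bystander standing upright in the tray: small measuring cylinder, 140 mm tall, octagonal foot 46 mm across, tube 19 mm; origin under its foot
- mixing_cup: Bystander on the mat: clear plastic cup, 72 mm diameter, 87 mm tall, with a wooden stick leaning in it that reaches 130 mm; origin under its centre
- mould_bowl: Bystander on the mat: shallow white bowl holding a black mould, 74 mm diameter, 29 mm tall; origin under its centre
- tape_roll: Bystander on the mat: roll of paper tape lying flat, 80 mm diameter, 24 mm tall; origin under its centre
- resin_jar: Bystander on the bench behind the mat: white jar, 72 mm diameter, 105 mm tall; origin under its centre
Not all that is in view belongs to the job. What is shaped like the cylinder but blue is not meant.

How it is judged:
By the outcome, as a careful person would: the job done as asked, in the order asked, and still so for the second after the job is handed in, with the robot touching nothing.
It also fails if it takes over 72 s, if anything falls off the work surface, if the arm or the gripper's body presses on something with over 40 N, if the wrist force passes 120 N, or if a joint passes its speed limit or range.

## Working session

There is one attempt and no reset: what is moved stays moved. The work goes in short steps, Python scripts to look and compute and a tool call to move; the robot and the scene stay as the last step left them, time stands still between calls to the robot, and variables do not carry over. Pictures are saved under pics/ and viewed, at most 10 in all, crops included, and the job is handed in when it is done.

Besides the shell and the picture viewer there is one more tool, called after ">>>" in YAML: its name, and indented under it one key for each argument. servo_tool: Moves the arm, as the interface text tells. Its arguments: {"type":"object","properties":{"increments":{"type":"array"},"grip_force":{"type":"number"}},"required":["increments"]}

```bash
mkdir -p pics; cat > h.py <<'E'
import numpy as np, cv2
from workcell import env
from scipy.spatial.transform import Rotation as R
def cam(n, st=None):
    c=env.get_calibration(n); f=210/np.tan(np.radians(c["vertical_fov"])/2)
    K=np.array([[f,0,c["cx"]],[0,f,c["cy"]],[0,0,1]])
    if n=="wrist":
        st=st or env.get_state(); q=np.array(st["orientation"]); T=np.eye(4)
        T[:3,:3]=R.from_quat(q[[1,2,3,0]]).as_matrix(); T[:3,3]=st["tcp_pos"]
        M=T@np.array(c["tool_from_camera"]); return K,M[:3,:3],M[:3,3]
    Rm=cv2.Rodrigues(np.array(c["rvec"],float))[0]; return K,Rm.T,-Rm.T@np.array(c["tvec"]).ravel()
def ray(C,u,v):
    K,Rw,o=C; d=Rw@np.linalg.inv(K)@np.array([u,v,1.]); return o,d/np.linalg.norm(d)
def onz(C,u,v,z):
    o,d=ray(C,u,v); return o+d*(z-o[2])/d[2]
def proj(C,p):
    K,Rw,o=C; q=K@(Rw.T@(np.array(p)-o)); return q[:2]/q[2]
def tri(A,a,B,b):
    o1,d1=ray(A,*a);o2,d2=ray(B,*b)
    s=np.linalg.lstsq(np.c_[d1,-d2],o2-o1,rcond=None)[0]
    p,q=o1+s[0]*d1,o2+s[1]*d2; return (p+q)/2,np.linalg.norm(p-q)
def snap(n,f):
    im=env.read_camera(n); cv2.imwrite(f"pics/{f}.png",im[:,:,::-1]); return im
E
python3 - <<'E'
from h import *
print(env.get_state())
for n in("scene","side","wrist"):
    C=cam(n); print(n,C[2],C[1][:,2],C[0][0,0], env.get_calibration(n))
a=snap("scene","s0");b=snap("side","d0");c=snap("wrist","w0")
cv2.imwrite("pics/all.png",cv2.resize(np.vstack([np.hstack([a,b])])[:,:,::-1],(800,300)))
E
```

```text
{'clock': 0.0, 'joint_pos': array([-1.39565813e-01,  3.14009962e-01,  4.49633758e-02,  1.30362842e+00,
       -1.54024920e-05,  1.43122593e+00]), 'qvel': array([-2.41212517e-04,  8.53431090e-04,  8.80793089e-04,  1.27522034e-03,
        5.40508892e-05,  6.81403003e-04]), 'tau': array([-2.90074182e-03, -4.80629075e+01,  2.98531097e+01,  1.95313990e-02,
       -3.83516899e-04, -4.27451073e-05]), 'tcp_pos': array([5.74468235e-01, 8.00613751e-05, 2.30397079e-01]), 'orientation': array([-7.45523429e-04,  7.07104844e-01,  7.07108094e-01, -5.71503696e-04]), 'wrist_force': array([ 0.15598326, -0.27437794, -0.10063536]), 'ft_torque': array([ 0.04984204, -0.01566805, -0.03271633]), 'grip_force': 0.0, 'finger_gap': 0.08548138677114789}
scene [1.25401922 0.7316285  1.00246757] [-0.51847576 -0.52790156 -0.6726833 ] 431.55151237253295 {'vertical_fov': 51.89661902946874, 'cx': 277.3917024405046, 'cy': 208.8868672506857, 'rvec': array([ 1.00232208,  2.4258601 , -1.07629163]), 'tvec': array([ 0.38055577, -0.20322114,  1.71074959])}
side [-0.0916433   0.91238818  1.20849664] [ 0.46201047 -0.55830435 -0.68908822] 504.3256678606234 {'vertical_fov': 45.2134561206783, 'cx': 273.7479364556203, 'cy': 207.84433811655313, 'rvec': array([ 0.86830178, -2.51173233,  1.06772137]), 'tvec': array([0.519909  , 0.33792516, 1.38449125])}
wrist [0.5757597  0.0729297  0.37320952] [-5.29768317e-04 -2.80695957e-01 -9.59796593e-01] 371.3153769006502 {'vertical_fov': 58.981265098457136, 'cx': 274.83277550011366, 'cy': 212.6613311597196, 'tool_from_camera': array([[ 1.87330281e-03, -9.59725801e-01, -2.80932157e-01,
         7.28847791e-02],
       [ 9.99997956e-01,  1.58409072e-03,  1.25655335e-03,
         1.02581363e-03],
       [-7.60924651e-04, -2.80933937e-01,  9.59726807e-01,
        -1.42796670e-01],
       [ 0.00000000e+00,  0.00000000e+00,  0.00000000e+00,
         1.00000000e+00]])}
```

View pics/s0.png

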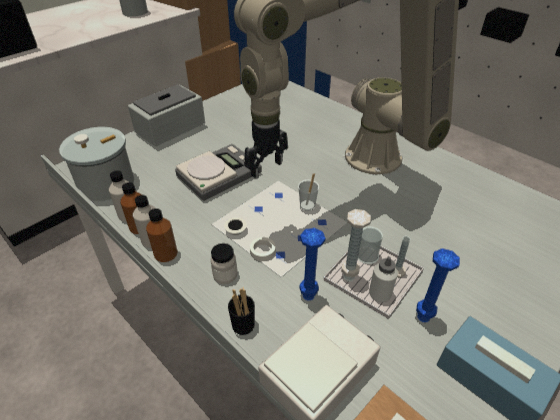

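View pics/d0.png

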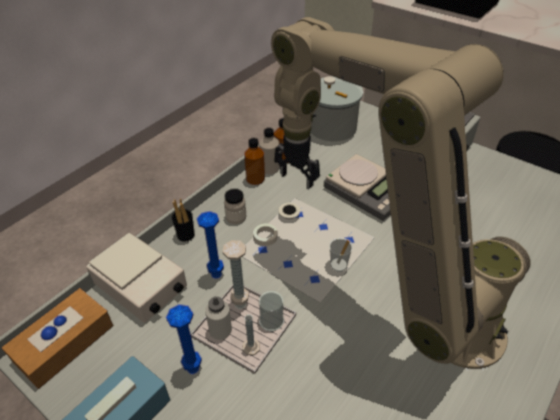

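Candidates in the scene view: a white foot on a clear tube at (358,217), blue decoys at (313,237) and (446,260), and the small cylinder at (403,245). The white one fits the description; in the side view it is at (235,250), with decoys at (208,220) and (180,317). The close crop below checks this.

```bash
python3 - <<'E'
from h import *
s=cv2.imread("pics/s0.png");d=cv2.imread("pics/d0.png")
A=cv2.resize(s[190:320,190:430],None,fx=2.3,fy=2.3,interpolation=cv2.INTER_CUBIC)
B=cv2.resize(d[185:375,170:390],None,fx=1.58,fy=1.58,interpolation=cv2.INTER_CUBIC)
W=cv2.resize(cv2.imread("pics/w0.png"),(400,300))
o=np.zeros((600,800,3),np.uint8);o[:A.shape[0],:A.shape[1]]=A;o[300:,:400]=0
o[300:600,:B.shape[1]]=B[:300];o[300:,400:]=W
cv2.imwrite("pics/c1.png",o)
CA,CB=cam("scene"),cam("side")
p,e=tri(CA,(358,217),CB,(235,250));print(p,e)
E
```

```text
[0.54151562 0.30490411 0.23746014] 0.007569912332133536
```

View pics/c1.png

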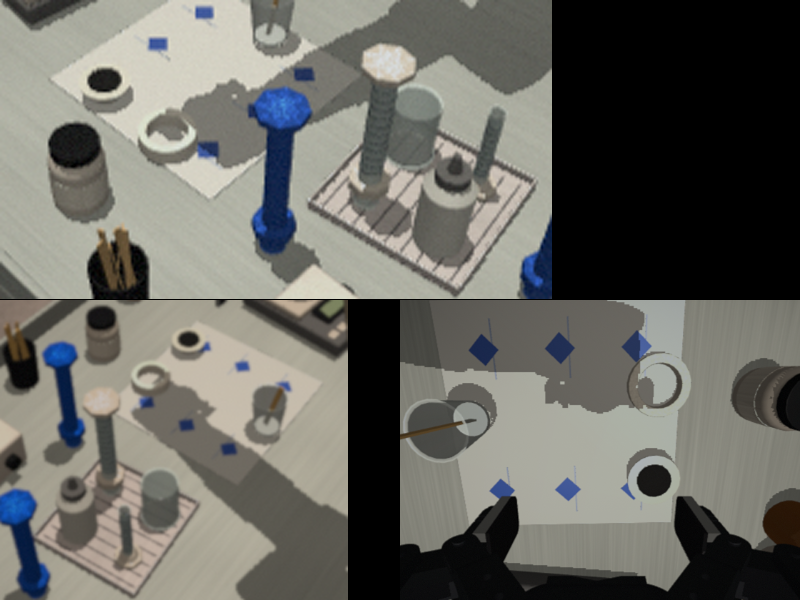

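The crop shows a white octagonal foot on the clear ribbed tube, with a white guard at the bottom. Beside it stand the beaker, bottle and small cylinder, and the two blue pieces are decoys. Triangulation puts the foot at z≈0.24, which is right. Next I measure the mat layout and the balance roughly.

```bash
python3 - <<'E'
from h import *
CW=cam("wrist")
c=lambda u,v:((u-400)*1.4,(v-300)*1.4)
for n,u,v,z in [("matBR",672,522,.003),("matBL",470,523,.003),("matR top",685,300,.003),("matL",432,310,.003),("cupbase",473,418,.005),("cuprim",433,430,.09),("tape",662,385,.027),("bowl",654,480,.032),("jar",790,398,.1),("dia1",483,349,.003),("dia2",560,348,.003),("dia3",637,346,.003),("d4",502,490,.003),("d5",568,489,.003)]:
    print(n,onz(CW,*c(u,v),z)[:2].round(3))
A,B=cam("scene"),cam("side")
print("pan",onz(A,207,167,.068).round(3),onz(B,361,172,.068).round(3),tri(A,(207,167),B,(361,172)))
c=lambda u,v:(u/2.3+190,v/2.3+190)
for n,u,v,z in [("foot",388,63,.243),("trayL",308,205,.016),("trayBot",458,293,.016),("trayR",536,182,.016),("trayTop",402,125,.016),("beaker",418,100,.095),("nozzle",456,155,.155),("small",496,115,.143),("cylguard",368,188,.041)]: print(n,onz(A,*c(u,v),z)[:2].round(3))
c=lambda u,v:(u/1.58+170,(v-300)/1.58+185)
for n,u,v,z in [("foot",101,402,.243),("trayR",199,505,.016),("trayBot",135,595,.016),("trayL",37,540,.016),("beaker",160,485,.095),("nozzle",72,480,.155),("small",125,512,.143),("blue1",61,352,.24),("cylguard",110,476,.041)]: print(n,onz(B,*c(u,v),z)[:2].round(3))
E
```

```text
matBR [ 0.695 -0.15 ]
matBL [ 0.377 -0.153]
matR top [0.686 0.162]
matL [0.369 0.15 ]
cupbase [0.404 0.014]
cuprim [0.398 0.014]
tape [0.659 0.06 ]
bowl [ 0.656 -0.067]
jar [0.772 0.05 ]
dia1 [0.427 0.104]
dia2 [0.528 0.106]
dia3 [0.629 0.108]
d4 [ 0.433 -0.096]
d5 [ 0.533 -0.094]
pan [ 0.555 -0.341  0.068] [ 0.543 -0.343  0.068] (array([ 0.54796126, -0.35200139,  0.05899529]), np.float64(0.0005693189187516169))
foot [0.545 0.306]
trayL [0.611 0.266]
trayBot [0.586 0.472]
trayR [0.377 0.448]
trayTop [0.417 0.267]
beaker [0.435 0.292]
nozzle [0.53  0.403]
small [0.433 0.396]
cylguard [0.554 0.313]
foot [0.54  0.313]
trayR [0.387 0.248]
trayBot [0.365 0.45 ]
trayL [0.564 0.476]
beaker [0.432 0.301]
nozzle [0.522 0.413]
small [0.42  0.401]
blue1 [0.674 0.268]
cylguard [0.54  0.311]
```

Foot at about (0.543, 0.309). The mat's free lane is x≈0.44–0.62 along y. Now I go above the cylinder for a close look.

>>> servo_tool:
  increments:
    - {"grip":0,"z":-36}
    - {"grip":0,"z":-36}
    - {"grip":0,"z":-36}
    - {"grip":0,"x":35,"y":-4}
    - {"grip":0,"x":39,"y":-4}
  grip_force: 20

```text
invalid input at $.increments[0]: expected keys grip, x, y, z, roll
```

>>> servo_tool:
  increments:
    - {"grip":0,"x":40,"y":-4}
    - {"grip":0,"x":40,"y":-4}
    - {"grip":0,"x":40,"y":-4}
    - {"grip":0,"x":40,"y":-4}
    - {"grip":0,"x":35,"y":-4}

```text
invalid input at $.increments[0]: expected keys grip, x, y, z, roll
```

>>> servo_tool:
  increments:
    - {"grip":0,"x":30,"y":-3}
    - {"grip":0,"x":10}
    - {"grip":0}
    - {"grip":0}
    - {"grip":0}

```text
invalid input at $.increments[0]: expected keys grip, x, y, z, roll
```

```bash
python3 - <<'E'
from h import *
st=env.get_state();C=cam("wrist",st);im=snap("wrist","w1")
hsv=cv2.cvtColor(im,cv2.COLOR_RGB2HSV)
print(st["clock"],st["tcp_pos"],st["orientation"],proj(C,(.543,.309,.243)))
u,v=proj(C,(.543,.309,.243)).astype(int)
print(im[v-60:v+61:15,u-75:u+76:15].max(2)); print(hsv[v-60:v+61:15,u-75:u+76:15,1])
E
```

```text
0.15 [5.74616170e-01 4.48439737e-05 2.30625430e-01] [-5.44434127e-04  7.07097042e-01  7.07116189e-01 -4.14215997e-04] [   71.17294448 -1447.03429549]
[]
[]
```

View pics/w1.png

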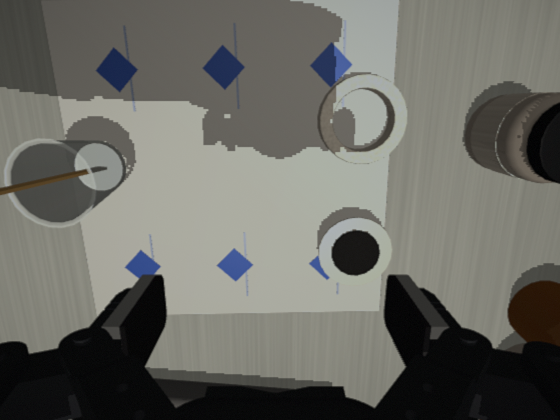

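The moves were refused because every row needs all five keys, so the arm is still at the start. The picture is the same start view over the mat: tape at (362,118), bowl at (355,250), cup at (60,180).

>>> servo_tool:
  increments:
    - {"grip":0,"x":0,"y":0,"z":-36,"roll":0}
    - {"grip":0,"x":0,"y":0,"z":-36,"roll":0}
    - {"grip":0,"x":0,"y":0,"z":-36,"roll":0}
    - {"grip":0,"x":35,"y":-4,"z":0,"roll":0}
    - {"grip":0,"x":39,"y":-4,"z":0,"roll":0}
  grip_force: 20

```text
clock: 0.62
tcp_pos: [0.5687, 0.0727, 0.342]
orientation: [0.002, 0.709, 0.705, 0.002]
wrist_force: [1.1, 0.3, -0.3]
finger_gap: 0.0853
grip_force: 0.0
```

>>> servo_tool:
  increments:
    - {"grip":0,"x":40,"y":-4,"z":0,"roll":0}
    - {"grip":0,"x":40,"y":-4,"z":0,"roll":0}
    - {"grip":0,"x":40,"y":-4,"z":0,"roll":0}
    - {"grip":0,"x":40,"y":-4,"z":0,"roll":0}
    - {"grip":0,"x":35,"y":-4,"z":0,"roll":0}

```text
clock: 1.03
tcp_pos: [0.5463, 0.2714, 0.3391]
orientation: [-0.0, 0.707, 0.707, 0.0]
wrist_force: [0.6, -0.4, 1.0]
finger_gap: 0.0855
grip_force: 0.0
```

>>> servo_tool:
  increments:
    - {"grip":0,"x":30,"y":-3,"z":0,"roll":0}
    - {"grip":0,"x":10,"y":0,"z":0,"roll":0}
    - {"grip":0,"x":0,"y":0,"z":0,"roll":0}
    - {"grip":0,"x":0,"y":0,"z":0,"roll":0}
    - {"grip":0,"x":0,"y":0,"z":0,"roll":0}

```text
clock: 1.45
tcp_pos: [0.5443, 0.3077, 0.3392]
orientation: [0.0, 0.708, 0.707, -0.0]
wrist_force: [0.2, 0.3, 0.2]
finger_gap: 0.0851
grip_force: 0.0
```

```bash
python3 - <<'E'
from h import *
st=env.get_state();C=cam("wrist",st);im=snap("wrist","w2")
hsv=cv2.cvtColor(im,cv2.COLOR_RGB2HSV)
print(st["clock"],st["tcp_pos"],st["orientation"],proj(C,(.543,.309,.243)))
u,v=proj(C,(.543,.309,.243)).astype(int)
print(im[v-60:v+61:15,u-75:u+76:15].max(2)); print(hsv[v-60:v+61:15,u-75:u+76:15,1])
E
```

```text
1.45 [0.54430377 0.3077055  0.33921412] [ 1.87961499e-04  7.07527832e-01  7.06685387e-01 -3.09416553e-04] [270.9192171  214.88788504]
[[ 86 114 210 211 168 121 121 206 142 166 164]
 [196  84 211 211 211  82  61 123 209 169 164]
 [195  82 212 121 120 120 120 121 212 172 168]
 [119 212 211 118 120 119 120 120 118 171 172]
 [170 164 165 207 212 116 117 212 207 171 169]
 [172 166 166 205 208 208 208 206 182 168 166]
 [172 169 167 164 216 205 207 206 167 169 167]
 [168 169 166 166 167 165 163 165 167 171 168]
 [209 210 210 211 210 211 210 211 210 211 210]]
[[12 11  7  8  3 40 42  7  7 18 17]
 [12 12  7  7 17 40 21  2 11 20 19]
 [12 16 11 13 40 43 40 42 11 21 20]
 [ 9 12 10 41 43 41 43 43 45 18 19]
 [20 19 19 26  8 44 44  7 25 19 20]
 [21 20 18 25 17 15 13 22 22 20 18]
 [19 18 18 19 13 26 12 28 18 20 18]
 [18 18 18 20 21 19 17 19 18 19 21]
 [15 16 16 16 16 15 15 15 13 15 15]]
```

View pics/w2.png

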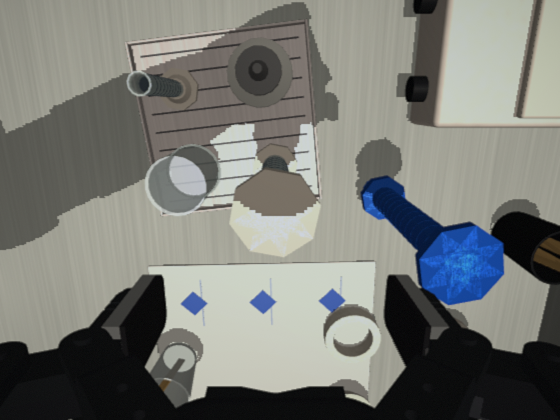

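The picture shows the white octagonal foot centred near (275,213), its upper half in shadow, with the guard just behind at (275,155). The blue decoy is well apart at (460,262). I take the octagon outline from a mask.

```bash
cat > octa.py <<'E'
from h import *
def octfit(P,A):
    # P: boundary points (metric, plane), A: across flats. fit centre, yaw via support of hull
    from scipy.optimize import least_squares
    def res(x):
        t=np.arange(8)*np.pi/4+x[2]
        return ((P-x[:2])@np.array([np.cos(t),np.sin(t)])).max(1)-A/2
    c=P.mean(0); return min((least_squares(res,[*c,a],loss="soft_l1",f_scale=.001) for a in(-.3,-.1,.1,.3)),key=lambda r:r.cost)
E
python3 - <<'E'
from octa import *
im=cv2.imread("pics/w2.png");hsv=cv2.cvtColor(im,cv2.COLOR_BGR2HSV)
from workcell import env
C=cam("wrist");s,v=hsv[...,1],hsv[...,2]
yy,xx=np.mgrid[:420,:560];near=(np.hypot(xx-275,yy-213)<54)
m=(((s>30)&(v>85)&(v<150))|((v>190)&(yy>195)&(xx>222)))&near
m=cv2.morphologyEx(m.astype(np.uint8),cv2.MORPH_OPEN,np.ones((5,5)))
m=cv2.morphologyEx(m,cv2.MORPH_CLOSE,np.ones((7,7)))
n,l,st,_=cv2.connectedComponentsWithStats(m);k=1+st[1:,4].argmax();print(st[k])
h=cv2.convexHull(max(cv2.findContours((l==k).astype(np.uint8),0,1)[0],key=cv2.contourArea))
full=cv2.drawContours(np.zeros((420,560),np.uint8),[h],-1,255,1);q=np.argwhere(full)[:,::-1]
P=np.array([onz(C,a,b,.243)[:2] for a,b in q]);r=octfit(P,.058)
print(cv2.approxPolyDP(h,4,True).ravel().reshape(-1,2).tolist());print(r.x,np.degrees(r.x[2]),np.abs(r.fun).mean(),np.abs(r.fun).max())
vis=im.copy();t=np.arange(9)*np.pi/4+r.x[2]+np.pi/8
V=[proj(C,(r.x[0]+.029/np.cos(np.pi/8)*np.cos(a),r.x[1]+.029/np.cos(np.pi/8)*np.sin(a),.243)) for a in t]
big=cv2.resize(im[140:280,200:350],None,fx=4,fy=4)
cv2.polylines(big,[((np.array(V)-[200,140])*4).astype(int)],True,(0,0,255),1);cv2.imwrite("pics/o1.png",big)
print(env.get_state()["joint_pos"])
E
```

```text
[ 224  170   96   87 6003]
[[262, 170], [299, 175], [319, 204], [312, 238], [284, 256], [250, 250], [231, 226], [224, 202]]
[ 0.54498294  0.30930363 -0.17351745] -9.941817391715114 0.0006289213249012209 0.005439557806583579
[ 3.85944223e-01  4.24747898e-01  4.70926572e-01  1.61712570e+00
 -4.86531059e-04  1.95863207e+00]
```

View pics/o1.png

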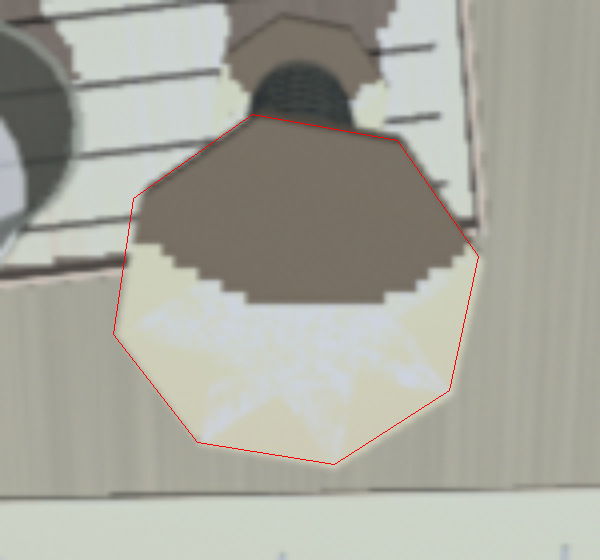

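The fit agrees with the outline to under 1 mm: centre (0.545, 0.3093), flats at −9.9°. I roll +9.9°, centre, descend to TCP z≈0.215 and grip the foot's flats lightly.

>>> servo_tool:
  increments:
    - {"grip":0,"x":1.6,"y":0.7,"z":0,"roll":5}
    - {"grip":0,"x":0,"y":0,"z":0,"roll":4.9}
    - {"grip":0,"x":0,"y":0,"z":20,"roll":0}
    - {"grip":0,"x":0,"y":0,"z":30,"roll":0}
    - {"grip":0,"x":0,"y":0,"z":30,"roll":0}
  grip_force: 20

```text
clock: 1.92
tcp_pos: [0.546, 0.3089, 0.2599]
orientation: [0.001, 0.766, 0.642, 0.002]
wrist_force: [1.0, -0.0, 0.0]
finger_gap: 0.0853
grip_force: 0.0
```

>>> servo_tool:
  increments:
    - {"grip":0,"x":0,"y":0,"z":25,"roll":0}
    - {"grip":0,"x":0,"y":0,"z":15,"roll":0}
    - {"grip":0,"x":0,"y":0,"z":4,"roll":0}
    - {"grip":0,"x":0,"y":0,"z":0,"roll":0}
    - {"grip":0,"x":0,"y":0,"z":0,"roll":0}

```text
clock: 2.33
tcp_pos: [0.5455, 0.3098, 0.2165]
orientation: [0.0, 0.766, 0.643, 0.001]
wrist_force: [-0.3, -0.4, 0.3]
finger_gap: 0.085
grip_force: 0.0
```

```bash
python3 - <<'E'
from h import *
st=env.get_state();print(st["tcp_pos"],st["orientation"],st["wrist_force"],st["joint_pos"][5])
print(R.from_quat(np.array(st["orientation"])[[1,2,3,0]]).as_matrix().round(3))
E
```

```text
[0.54547869 0.30976169 0.21649183] [2.76164468e-04 7.65953807e-01 6.42895239e-01 6.33270783e-04] [-0.32600524 -0.44704494  0.28044434] 2.1336958037890077
[[ 0.173  0.985  0.001]
 [ 0.985 -0.173  0.   ]
 [ 0.001  0.001 -1.   ]]
```

>>> servo_tool:
  increments:
    - {"grip":0.15,"x":0,"y":0,"z":0,"roll":0}
    - {"grip":0.22,"x":0,"y":0,"z":0,"roll":0}
    - {"grip":0.26,"x":0,"y":0,"z":0,"roll":0}
    - {"grip":0.29,"x":0,"y":0,"z":0,"roll":0}
    - {"grip":0.31,"x":0,"y":0,"z":0,"roll":0}
  grip_force: 20

```text
clock: 2.75
tcp_pos: [0.5449, 0.3108, 0.2158]
orientation: [0.0, 0.765, 0.644, 0.0]
wrist_force: [-0.4, -0.9, -0.5]
finger_gap: 0.0589
grip_force: 0.0
```

>>> servo_tool:
  increments:
    - {"grip":0.33,"x":0,"y":0,"z":0,"roll":0}
    - {"grip":0.35,"x":0,"y":0,"z":0,"roll":0}
    - {"grip":0.4,"x":0,"y":0,"z":0,"roll":0}
    - {"grip":0.6,"x":0,"y":0,"z":0,"roll":0}
    - {"grip":1,"x":0,"y":0,"z":0,"roll":0}

```text
clock: 3.17
tcp_pos: [0.5449, 0.3107, 0.2159]
orientation: [0.0, 0.765, 0.643, 0.001]
wrist_force: [-1.0, -0.1, 6.2]
finger_gap: 0.0574
grip_force: 21.3
```

```bash
python3 - <<'E'
from h import *
st=env.get_state();print(st["tcp_pos"],st["wrist_force"],st["finger_gap"],st["grip_force"])
im=snap("side","d3");c=snap("scene","s3");w=snap("wrist","w3")
o=np.zeros((600,800,3),np.uint8)
o[:300,:400]=cv2.resize(im[185:335,150:350],(400,300),interpolation=2);o[:300,400:]=cv2.resize(c[175:325,280:480],(400,300),interpolation=2);o[300:,:400]=cv2.resize(w,(400,300))
cv2.imwrite("pics/c3.png",o[:,:,::-1])
E
```

```text
[0.54494869 0.31074433 0.21587429] [-0.99208275 -0.07066571  6.17182983] 0.057380883240520854 21.337719596922398
```

View pics/c3.png

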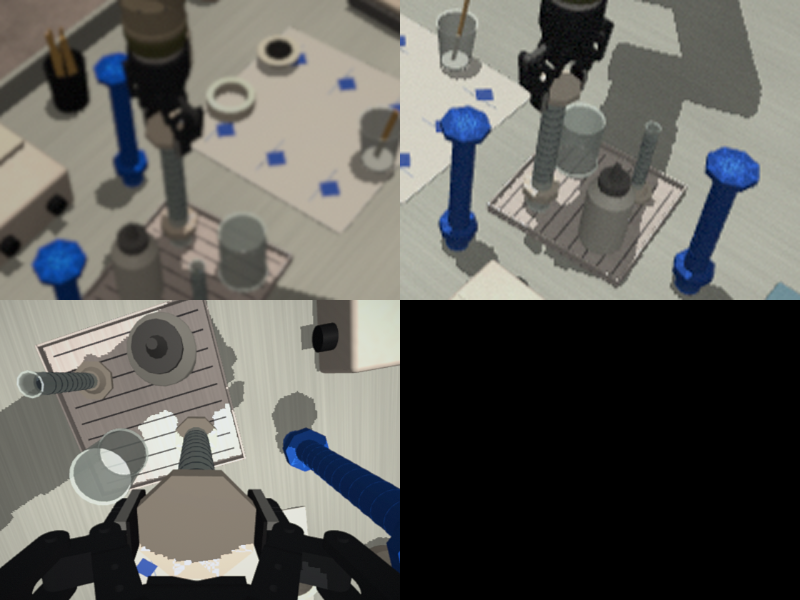

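The grip is good: gap 57.4 mm, 21 N, foot square between the pads, cylinder still upright. Now lift, roll back square and carry it over the mat.

>>> servo_tool:
  increments:
    - {"grip":1,"x":0,"y":0,"z":-3,"roll":0}
    - {"grip":1,"x":0,"y":0,"z":-12,"roll":0}
    - {"grip":1,"x":0,"y":0,"z":-20,"roll":0}
    - {"grip":1,"x":0,"y":0,"z":-20,"roll":0}
    - {"grip":1,"x":0,"y":0,"z":-10,"roll":0}
  grip_force: 25

```text
clock: 3.73
tcp_pos: [0.5449, 0.3106, 0.2817]
orientation: [0.0, 0.765, 0.643, 0.0]
wrist_force: [0.3, 0.6, -1.2]
finger_gap: 0.0575
grip_force: 27.4
```

>>> servo_tool:
  increments:
    - {"grip":1,"x":0,"y":0,"z":0,"roll":-2.5}
    - {"grip":1,"x":0,"y":0,"z":0,"roll":-5}
    - {"grip":1,"x":0,"y":0,"z":0,"roll":-2.4}
    - {"grip":1,"x":-8,"y":-1,"z":0,"roll":0}
    - {"grip":1,"x":-16,"y":-2,"z":0,"roll":0}

```text
clock: 4.15
tcp_pos: [0.5414, 0.2871, 0.279]
orientation: [-0.0, 0.707, 0.707, -0.001]
wrist_force: [0.5, -1.2, -1.3]
finger_gap: 0.0579
grip_force: 27.4
```

>>> servo_tool:
  increments:
    - {"grip":1,"x":-22,"y":-2,"z":0,"roll":0}
    - {"grip":1,"x":-25,"y":-3,"z":0,"roll":0}
    - {"grip":1,"x":-25,"y":-3,"z":0,"roll":0}
    - {"grip":1,"x":-25,"y":-2,"z":0,"roll":0}
    - {"grip":1,"x":-22,"y":-2,"z":0,"roll":0}

```text
clock: 4.57
tcp_pos: [0.5289, 0.1657, 0.2796]
orientation: [-0.0, 0.708, 0.706, -0.001]
wrist_force: [-0.8, -0.1, -1.6]
finger_gap: 0.0573
grip_force: 27.4
```

>>> servo_tool:
  increments:
    - {"grip":1,"x":-18,"y":-2,"z":0,"roll":0}
    - {"grip":1,"x":-10,"y":0,"z":0,"roll":0}
    - {"grip":1,"x":-5,"y":0,"z":0,"roll":0}
    - {"grip":1,"x":0,"y":0,"z":0,"roll":0}
    - {"grip":1,"x":0,"y":0,"z":0,"roll":0}

```text
clock: 4.98
tcp_pos: [0.5278, 0.1348, 0.2801]
orientation: [-0.0, 0.707, 0.707, 0.0]
wrist_force: [0.5, 0.4, -1.8]
finger_gap: 0.0578
grip_force: 27.4
```

```bash
python3 - <<'E'
from h import *
st=env.get_state();print(st["tcp_pos"],st["orientation"],st["wrist_force"],st["ft_torque"],st["finger_gap"])
im=snap("side","d4");c=snap("scene","s4");w=snap("wrist","w4")
o=np.zeros((600,800,3),np.uint8)
o[:300,:400]=cv2.resize(im[135:335,150:417],(400,300),interpolation=2);o[:300,400:]=cv2.resize(c[125:325,213:480],(400,300),interpolation=2);o[300:,:400]=cv2.resize(w,(400,300))
cv2.imwrite("pics/c4.png",o[:,:,::-1])
E
```

```text
[0.52781364 0.13482889 0.28013996] [-1.50985796e-04  7.07287612e-01  7.06925882e-01  9.13662652e-05] [ 0.46607053  0.36929542 -1.81444505] [ 0.06271329 -0.01701609 -0.02083957] 0.05778513875530995
```

View pics/c4.png

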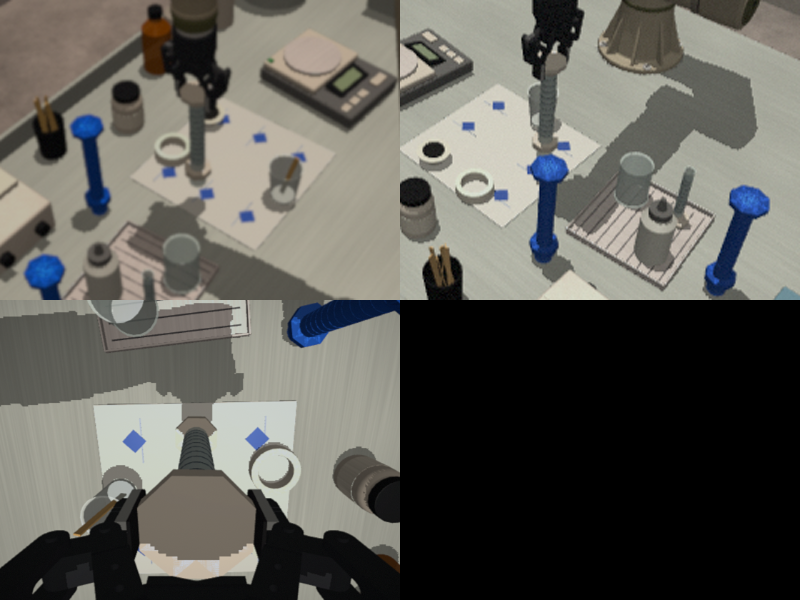

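It hangs straight, at y 0.135 above the mat's clear lane (side crop (197,165), scene crop (545,150)). I compute the laying arc and lower to contact.

>>> servo_tool:
  increments:
    - {"grip":1,"x":0,"y":0,"z":18,"roll":0}
    - {"grip":1,"x":0,"y":0,"z":22,"roll":0}
    - {"grip":1,"x":0,"y":0,"z":14,"roll":0}
    - {"grip":1,"x":0,"y":0,"z":6,"roll":0}
    - {"grip":1,"x":0,"y":0,"z":0,"roll":0}
  grip_force: 20

```text
clock: 5.55
tcp_pos: [0.5267, 0.1352, 0.2187]
orientation: [-0.001, 0.707, 0.707, -0.001]
wrist_force: [-0.4, 0.1, -1.9]
finger_gap: 0.0573
grip_force: 27.4
```

>>> servo_tool:
  increments:
    - {"grip":1,"x":0,"y":0,"z":2,"roll":0}
    - {"grip":1,"x":0,"y":0,"z":1,"roll":0}
    - {"grip":1,"x":0,"y":0,"z":1,"roll":0}
    - {"grip":1,"x":0,"y":0,"z":0,"roll":0}
    - {"grip":1,"x":0,"y":0,"z":0,"roll":0}

```text
clock: 5.97
tcp_pos: [0.5281, 0.1346, 0.2169]
orientation: [0.0, 0.707, 0.707, 0.0]
wrist_force: [0.6, 0.5, -2.1]
finger_gap: 0.0573
grip_force: 27.4
```

```bash
cat > arc.py <<'E'
import numpy as np
def P(t,L0=235.5):
    t=np.radians(t);c,s=np.cos(t),np.sin(t);u=np.array([-c,s]);n=np.array([s,c]);tc=np.arctan2(8,31)
    if t>=tc: return L0*u+17*n
    cc,ss=np.cos(tc),np.sin(tc); E=31*np.array([-cc,ss])-8*np.array([ss,cc])
    return E+(L0-31)*u+25*n
E
python3 - <<'E'
from arc import *
th=np.r_[90,89,87,84,80.5,np.arange(76.5,16,-4),14,11,8,5,3,1.1];p=np.array([P(t) for t in th]);d=np.diff(p,axis=0)
for i,(t,x) in enumerate(zip(th[1:],d)): print(i,t,x.round(1)*[1,-1],p[i+1].round(1))
E
```

```text
0 89.0 [-4.1 -0.3] [ 12.9 235.8]
1 87.0 [-8.2 -0.3] [  4.7 236.1]
2 84.0 [-12.4   0.1] [ -7.7 236. ]
3 80.5 [-14.4   0.9] [-22.1 235.1]
4 76.5 [-16.3   2.1] [-38.4 233. ]
5 72.5 [-16.2   3.2] [-54.6 229.7]
6 68.5 [-15.9   4.4] [-70.5 225.3]
7 64.5 [-15.5   5.5] [-86.  219.9]
8 60.5 [-15.1   6.5] [-101.2  213.3]
9 56.5 [-14.6   7.6] [-115.8  205.8]
10 52.5 [-14.1   8.6] [-129.9  197.2]
11 48.5 [-13.4   9.5] [-143.3  187.6]
12 44.5 [-12.7  10.5] [-156.1  177.2]
13 40.5 [-12.   11.3] [-168.   165.9]
14 36.5 [-11.2  12.1] [-179.2  153.7]
15 32.5 [-10.3  12.9] [-189.5  140.9]
16 28.5 [-9.4 13.6] [-198.8  127.3]
17 24.5 [-8.4 14.2] [-207.2  113.1]
18 20.5 [-7.4 14.7] [-214.6   98.4]
19 16.5 [-6.3 15.2] [-221.    83.2]
20 14.0 [-3.4  9.5] [-224.4   73.7]
21 11.0 [-3.6 10.2] [-228.    63.6]
22 8.0 [-3.1 10.3] [-231.    53.2]
23 5.0 [-2.5 10.5] [-233.6   42.7]
24 3.0 [-1.4  7.1] [-234.9   35.7]
25 1.1 [-1.1  6.7] [-236.    28.9]
```

>>> servo_tool:
  increments:
    - {"grip":1,"x":0,"y":0,"z":1,"roll":0}
    - {"grip":1,"x":0,"y":0,"z":0,"roll":0}
    - {"grip":1,"x":0,"y":0,"z":0,"roll":0}
  grip_force: 20

```text
clock: 6.22
tcp_pos: [0.5281, 0.1346, 0.2159]
orientation: [0.0, 0.707, 0.707, 0.001]
wrist_force: [-0.3, 0.2, 2.3]
finger_gap: 0.0576
grip_force: 27.7
```

>>> servo_tool:
  increments:
    - {"grip":1,"x":0,"y":0,"z":0.7,"roll":0}
    - {"grip":1,"x":0,"y":0,"z":0,"roll":0}
    - {"grip":1,"x":0,"y":0,"z":0,"roll":0}

```text
clock: 6.47
tcp_pos: [0.5282, 0.1346, 0.2159]
orientation: [0.001, 0.707, 0.707, 0.001]
wrist_force: [-0.7, 0.0, 6.3]
finger_gap: 0.0574
grip_force: 28.1
```

>>> servo_tool:
  increments:
    - {"grip":1,"x":0,"y":0,"z":0.7,"roll":0}
    - {"grip":1,"x":0,"y":0,"z":0,"roll":0}
    - {"grip":1,"x":0,"y":0,"z":0,"roll":0}

```text
clock: 6.72
tcp_pos: [0.5282, 0.1347, 0.2159]
orientation: [0.001, 0.707, 0.707, 0.001]
wrist_force: [-2.5, -0.1, 9.7]
finger_gap: 0.0577
grip_force: 28.5
```

Contact at TCP z 0.216, with a light press. Now the arc begins.

>>> servo_tool:
  increments:
    - {"grip":1,"x":-4.1,"y":0,"z":-0.3,"roll":0}
    - {"grip":1,"x":-8.2,"y":0,"z":-0.3,"roll":0}
    - {"grip":1,"x":-12.4,"y":0,"z":0.1,"roll":0}
    - {"grip":1,"x":0,"y":0,"z":0,"roll":0}
    - {"grip":1,"x":0,"y":0,"z":0,"roll":0}
  grip_force: 20

```text
clock: 7.13
tcp_pos: [0.5288, 0.1096, 0.216]
orientation: [0.001, 0.707, 0.707, 0.001]
wrist_force: [0.5, 0.6, 6.8]
finger_gap: 0.0576
grip_force: 28.3
```

```bash
python3 - <<'E'
from h import *
st=env.get_state();print(st["tcp_pos"],st["wrist_force"],st["ft_torque"])
A,B=cam("scene"),cam("side");a=snap("scene","s5");b=snap("side","d5")
t=st["tcp_pos"];print(proj(A,t+[0,0,.02]),proj(B,t+[0,0,.02]))
o=np.hstack([cv2.resize(a[100:300,230:430],(400,400)),cv2.resize(b[120:320,180:380],(400,400))])
cv2.imwrite("pics/c5.png",o[:,:,::-1])
E
```

```text
[0.52877949 0.10956998 0.21595905] [0.53342654 0.55882141 6.82680701] [0.21585735 0.13797385 0.03676014]
[306.04545125 182.77769049] [285.94716883 209.68840535]
```

View pics/c5.png

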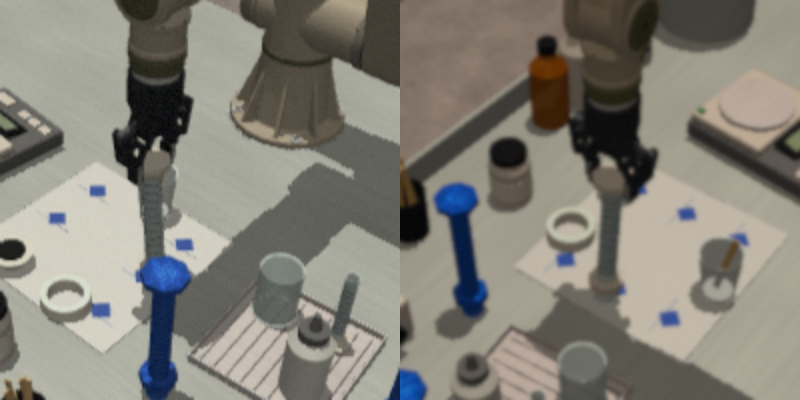

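Pixels say: foot at side (283,210), guard near side (283,259). I compare that with the predictions for tilted and untilted.

```bash
python3 - <<'E'
from h import *
A,B=cam("scene"),cam("side")
for y in(.1096,.115,.12,.125,.13,.135): print(y,proj(B,(.528,y,.041)).round(1),proj(A,(.528,y,.041)).round(1))
im=cv2.imread("pics/d5.png");hsv=cv2.cvtColor(im,cv2.COLOR_BGR2HSV)
print(hsv[250:270:3,266:304:3,1]);print(hsv[250:270:3,266:304:3,2])
E
```

```text
0.1096 [286.3 255.9] [303.8 231.3]
0.115 [285.2 257. ] [305.  232.1]
0.12 [284.2 258. ] [306.2 232.9]
0.125 [283.2 259. ] [307.4 233.7]
0.13 [282.2 260. ] [308.6 234.6]
0.135 [281.1 261. ] [309.8 235.4]
[[105  32  34  32  29  11  12  13  34  34  34  33  33]
 [  6  32  33  33  31  11  11  20  35  33  34  33  33]
 [ 33  32  32  43  36  11  15  33  39  33  33  32  33]
 [ 33  33  33  50  42  21  22  42  50  33  33  33  33]
 [ 34  34  33  44  58  51  51  56  28  29  33  33  33]
 [ 34  32  32  36  53  53  53  51 121   8  34  33  33]
 [ 33  33  31  29  21  27  22  17  23  32  34  34  33]]
[[151 192 194 192 149  69  65  77 190 194 194 193 194]
 [165 191 193 192 122  68  67  88 192 193 194 194 194]
 [193 192 192 141  93  69  66  85 184 193 194 193 194]
 [193 192 193 113  97  85  83  90 172 193 194 194 194]
 [149 193 193 116 102 100 100 104 101 187 193 195 194]
 [111 118 118 105  87  86  87  80 120 167 194 194 194]
 [108 109 108 107  87  85  81  89 167 192 194 195 194]]
```

The guard is at y≈0.125 with the foot at 0.110, so it is tilting as planned. I continue the arc in two stages.

>>> servo_tool:
  increments:
    - {"grip":1,"x":-14.4,"y":0,"z":0.9,"roll":0}
    - {"grip":1,"x":-16.3,"y":0,"z":2.1,"roll":0}
    - {"grip":1,"x":-16.2,"y":0,"z":3.2,"roll":0}
    - {"grip":1,"x":-15.9,"y":0,"z":4.4,"roll":0}
    - {"grip":1,"x":-15.5,"y":0,"z":5.5,"roll":0}
  grip_force: 20

```text
clock: 7.65
tcp_pos: [0.5287, 0.0308, 0.1995]
orientation: [0.001, 0.707, 0.707, 0.001]
wrist_force: [0.6, -0.6, 2.3]
finger_gap: 0.0574
grip_force: 29.3
```

>>> servo_tool:
  increments:
    - {"grip":1,"x":-15.1,"y":0,"z":6.5,"roll":0}
    - {"grip":1,"x":-14.6,"y":0,"z":7.6,"roll":0}
    - {"grip":1,"x":-14.1,"y":0,"z":8.6,"roll":0}
    - {"grip":1,"x":0,"y":0,"z":0,"roll":0}
    - {"grip":1,"x":0,"y":0,"z":0,"roll":0}

```text
clock: 8.07
tcp_pos: [0.5283, -0.0137, 0.1761]
orientation: [0.001, 0.708, 0.706, -0.0]
wrist_force: [1.1, -2.8, 4.4]
finger_gap: 0.0574
grip_force: 30.3
```

```bash
python3 - <<'E'
from h import *
st=env.get_state();print(st["tcp_pos"],st["wrist_force"],st["ft_torque"])
A,B=cam("scene"),cam("side");a=snap("scene","s6");b=snap("side","d6");w=snap("wrist","w6")
# diff against start images -> lowest cylinder part (guard/mouth) expected pixels
for y in(.05,.07,.09,.10,.11,.12,.13): print(y,proj(B,(.528,y,.045)).round(1),proj(A,(.528,y,.045)).round(1))
d0=cv2.imread("pics/d0.png")[:,:,::-1]
for nm,im,C in(("side",b,B),("scene",a,A)):
    g=cv2.imread("pics/d0.png" if nm=="side" else "pics/s0.png")[:,:,::-1]
    hs=cv2.cvtColor(im,cv2.COLOR_RGB2HSV)
    # dark glass tube: low sat, low value
    m=(hs[...,1]<28)&(hs[...,2]<135)&(hs[...,2]>40)
    for f in(0,.25,.5,.75,1): # sample between P and predicted guard
        p=np.array([.528,-.012+f*.116,.2-f*.16]); u,v=proj(C,p).astype(int); print(nm,f,(u,v),hs[v,u-14:u+15:2,1],hs[v,u-14:u+15:2,2])
E
```

```text
[ 0.52831092 -0.01370946  0.17608919] [ 1.09432367 -2.83062847  4.40280665] [-0.44488145 -0.01485884 -0.03323074]
0.05 [297.9 243.6] [290.1 221. ]
0.07 [294.1 247.4] [294.6 224.1]
0.09 [290.2 251.2] [299.2 227.2]
0.1 [288.2 253.2] [301.6 228.8]
0.11 [286.2 255.1] [303.9 230.4]
0.12 [284.2 257.1] [306.3 232. ]
0.13 [282.1 259.1] [308.7 233.7]
side 0 (np.int64(311), np.int64(196)) [30 30 24 50 54 54 56 53 53 49 46 31  0 36 20] [162 121  42  71 100 104 101  96  97 104  94  25  13  14  13]
side 0.25 (np.int64(305), np.int64(211)) [36 34 44 43 31 11 18 16 15 17 32 33 33 34 32] [ 28  30 104 190 175 114 113 113 105 104 165 195 196 196 191]
side 0.5 (np.int64(299), np.int64(225)) [31 34 31 33 34 22 16 18 16 19 30 33 35 32 34] [195 196 195 196 188 127 115 130 129 106 159 195 197 197 196]
side 0.75 (np.int64(293), np.int64(240)) [33 33 33 31 30 18 19 15 17 18 29 33 35 33 34] [196 195 163 116 109 102 109 117 106  99 125 154 154 154 178]
side 1 (np.int64(287), np.int64(255)) [32 35 32 48 54 53 52 40 30 25 46 43 32 32 32] [167 132 110 100 104 105 103 103 101  93  89 102 110 111 110]
scene 0 (np.int64(276), np.int64(174)) [102 106  31  94  30  37  38  39  36  37  25  23  20  21  18] [ 15  12  25  19  51 103 113 117 114 104  62  34 166 174 173]
scene 0.25 (np.int64(282), np.int64(188)) [19 18 21 20 17 14 12 15 11 13 18 18 19 19 20] [211 211 210 213 184 106 130 155 137 122 208 193 178 176 175]
scene 0.5 (np.int64(289), np.int64(202)) [19 22 18 22 18 15 14 14 13 13 21 19 17 11 14] [211 212 210 212 184 136 142 131 134 135 211 211 190 137 184]
scene 0.75 (np.int64(296), np.int64(216)) [20 20 18 23 18 10 13 14 14 19 20 18 20 18 18] [209 212 209 212 184 105 133 148 131 135 212 210 208 211 211]
scene 1 (np.int64(302), np.int64(230)) [ 17  15  17  25  36  23  29  32 164 193 191 194 194 189 188] [123 117 120 110  99  98 105 110 145 194 183 155 170 186 155]
```

The tube lies on the predicted line in both views. On to the rest of the arc.

>>> servo_tool:
  increments:
    - {"grip":1,"x":-13.4,"y":0,"z":9.5,"roll":0}
    - {"grip":1,"x":-12.7,"y":0,"z":10.5,"roll":0}
    - {"grip":1,"x":-12,"y":0,"z":11.3,"roll":0}
    - {"grip":1,"x":-11.2,"y":0,"z":12.1,"roll":0}
    - {"grip":1,"x":-10.3,"y":0,"z":12.9,"roll":0}
  grip_force: 20

```text
clock: 8.63
tcp_pos: [0.5277, -0.0723, 0.1185]
orientation: [-0.0, 0.707, 0.707, 0.0]
wrist_force: [-0.0, -1.7, 1.9]
finger_gap: 0.0583
grip_force: 30.8
```

>>> servo_tool:
  increments:
    - {"grip":1,"x":-9.4,"y":0,"z":13.6,"roll":0}
    - {"grip":1,"x":-8.4,"y":0,"z":14.2,"roll":0}
    - {"grip":1,"x":-7.4,"y":0,"z":14.7,"roll":0}
    - {"grip":1,"x":-6.3,"y":0,"z":15.2,"roll":0}
    - {"grip":1,"x":-3.4,"y":0,"z":9.5,"roll":0}

```text
clock: 9.05
tcp_pos: [0.5266, -0.1069, 0.0499]
orientation: [-0.001, 0.707, 0.707, -0.0]
wrist_force: [0.6, -1.5, 0.1]
finger_gap: 0.0575
grip_force: 30.9
```

>>> servo_tool:
  increments:
    - {"grip":1,"x":-3.6,"y":0,"z":10.2,"roll":0}
    - {"grip":1,"x":-3.1,"y":0,"z":10.3,"roll":0}
    - {"grip":1,"x":-2.5,"y":0,"z":8,"roll":0}
    - {"grip":1,"x":0,"y":0,"z":0,"roll":0}
    - {"grip":1,"x":0,"y":0,"z":0,"roll":0}

```text
clock: 9.47
tcp_pos: [0.5273, -0.1155, 0.0231]
orientation: [-0.001, 0.707, 0.707, -0.0]
wrist_force: [-0.2, 0.4, -0.4]
finger_gap: 0.0576
grip_force: 30.8
```

>>> servo_tool:
  increments:
    - {"grip":1,"x":-1,"y":0,"z":5,"roll":0}
    - {"grip":1,"x":-1,"y":0,"z":4,"roll":0}
    - {"grip":1,"x":0,"y":0,"z":2,"roll":0}
    - {"grip":1,"x":0,"y":0,"z":0,"roll":0}
    - {"grip":1,"x":0,"y":0,"z":0,"roll":0}

```text
clock: 9.88
tcp_pos: [0.528, -0.118, 0.0128]
orientation: [0.0, 0.707, 0.707, 0.0]
wrist_force: [-0.4, -0.4, 0.3]
finger_gap: 0.0574
grip_force: 30.9
```

>>> servo_tool:
  increments:
    - {"grip":1,"x":0,"y":0,"z":1.5,"roll":0}
    - {"grip":1,"x":0,"y":0,"z":0,"roll":0}
    - {"grip":1,"x":0,"y":0,"z":0,"roll":0}

```text
clock: 10.13
tcp_pos: [0.528, -0.1182, 0.0113]
orientation: [0.0, 0.707, 0.707, 0.0]
wrist_force: [-0.1, -1.4, 1.1]
finger_gap: 0.0576
grip_force: 30.9
```

>>> servo_tool:
  increments:
    - {"grip":1,"x":0,"y":0,"z":1,"roll":0}
    - {"grip":1,"x":0,"y":0,"z":0,"roll":0}
    - {"grip":1,"x":0,"y":0,"z":0,"roll":0}

```text
clock: 10.38
tcp_pos: [0.5279, -0.118, 0.0102]
orientation: [0.0, 0.707, 0.707, 0.0]
wrist_force: [0.8, -1.5, 1.0]
finger_gap: 0.0574
grip_force: 30.9
```

>>> servo_tool:
  increments:
    - {"grip":1,"x":0,"y":0,"z":1,"roll":0}
    - {"grip":1,"x":0,"y":0,"z":0,"roll":0}
    - {"grip":1,"x":0,"y":0,"z":0,"roll":0}

```text
clock: 10.63
tcp_pos: [0.528, -0.118, 0.0092]
orientation: [0.0, 0.707, 0.707, 0.0]
wrist_force: [1.2, -1.3, 0.8]
finger_gap: 0.0575
grip_force: 31.0
```

>>> servo_tool:
  increments:
    - {"grip":1,"x":0,"y":0,"z":0.8,"roll":0}
    - {"grip":1,"x":0,"y":0,"z":0,"roll":0}
    - {"grip":1,"x":0,"y":0,"z":0,"roll":0}

```text
clock: 10.88
tcp_pos: [0.528, -0.118, 0.0091]
orientation: [0.0, 0.707, 0.707, 0.0]
wrist_force: [-2.2, -0.7, 7.6]
finger_gap: 0.0577
grip_force: 31.6
```

The foot is on the mat (7 N). Release, retreat, move over the guard and look.

>>> servo_tool:
  increments:
    - {"grip":0.3,"x":0,"y":0,"z":-0.8,"roll":0}
    - {"grip":0.25,"x":0,"y":0,"z":0,"roll":0}
    - {"grip":0.2,"x":0,"y":0,"z":0,"roll":0}
    - {"grip":0.1,"x":0,"y":0,"z":0,"roll":0}
    - {"grip":0,"x":0,"y":0,"z":0,"roll":0}

```text
clock: 11.3
tcp_pos: [0.5275, -0.1177, 0.0088]
orientation: [-0.0, 0.707, 0.707, -0.0]
wrist_force: [0.1, 0.3, 0.6]
finger_gap: 0.0851
grip_force: 0.0
```

>>> servo_tool:
  increments:
    - {"grip":0,"x":0,"y":0,"z":0,"roll":0}
    - {"grip":0,"x":0,"y":0,"z":-10,"roll":0}
    - {"grip":0,"x":0,"y":0,"z":-30,"roll":0}
    - {"grip":0,"x":0,"y":0,"z":-40,"roll":0}
    - {"grip":0,"x":0,"y":0,"z":-40,"roll":0}

```text
clock: 11.72
tcp_pos: [0.5266, -0.1175, 0.1302]
orientation: [-0.001, 0.707, 0.707, -0.0]
wrist_force: [1.2, -0.4, 0.6]
finger_gap: 0.0856
grip_force: 0.0
```

>>> servo_tool:
  increments:
    - {"grip":0,"x":20,"y":0,"z":-20,"roll":0}
    - {"grip":0,"x":40,"y":0,"z":0,"roll":0}
    - {"grip":0,"x":40,"y":0,"z":0,"roll":0}
    - {"grip":0,"x":40,"y":0,"z":0,"roll":0}
    - {"grip":0,"x":35,"y":0,"z":0,"roll":0}

```text
clock: 12.13
tcp_pos: [0.5275, 0.0591, 0.1504]
orientation: [0.0, 0.707, 0.707, 0.001]
wrist_force: [-0.2, -0.3, 0.3]
finger_gap: 0.0854
grip_force: 0.0
```

>>> servo_tool:
  increments:
    - {"grip":0,"x":22,"y":0,"z":0,"roll":0}
    - {"grip":0,"x":0,"y":0,"z":0,"roll":0}
    - {"grip":0,"x":0,"y":0,"z":0,"roll":0}

```text
clock: 12.38
tcp_pos: [0.5276, 0.0803, 0.1498]
orientation: [0.0, 0.706, 0.708, 0.0]
wrist_force: [-0.8, -0.8, 0.3]
finger_gap: 0.0852
grip_force: 0.0
```

```bash
python3 - <<'E'
from h import *
st=env.get_state();C=cam("wrist",st);im=snap("wrist","w7");A=snap("side","d7");snap("scene","s7")
print(st["tcp_pos"],st["wrist_force"])
hs=cv2.cvtColor(im,cv2.COLOR_RGB2HSV)
for y in(.118,.1,.0795,.06,.03,0): 
    u,v=proj(C,(.528,y,.053 if y in(.0795,)else .045)).astype(int);print(y,(u,v),hs[v,u-70:u+71:10,0],hs[v,u-70:u+71:10,1],hs[v,u-70:u+71:10,2])
E
```

```text
[0.52761176 0.08028558 0.14978762] [-0.75292127 -0.76088322  0.29953613]
0.118 (np.int64(273), np.int64(158)) [20 23 21 20 20 26 71 68 70 60 20 23 20 21 21] [22 22 24 22 22 22 16 13 10 13 21 22 21 24 24] [105 104 106 106 106  94 131 162 161 115 107 106 107 107 107]
0.1 (np.int64(273), np.int64(185)) [30 33 30 30 30 20 60 68 70 50 18 33 33 33 35] [14 16 16 14 14 22 14 12  9 13 24 14 16 16 17] [178 179 178 178 179 105 130 170 166 115 108 179 179 179 180]
0.0795 (np.int64(273), np.int64(217)) [30 28 28 28 16 18 39 37 35 17 17 35 33 33 33] [17 17 17 19 44 44 26 25 25 44 44 17 17 17 16] [178 178 178 178 138 138 184 172 171 145 146 180 179 179 179]
0.06 (np.int64(273), np.int64(240)) [28 30 30 28 30 28 64 64 77 65 33 30 30 33 33] [17 17 17 17 17 19 15 12 13 15 17 17 16 16 16] [178 178 178 178 178 179 118 143 141 101 178 178 178 179 179]
0.03 (np.int64(273), np.int64(278)) [30 28 28 25 28 27 64 69 65 80 28 25 27 27 30] [16 17 17 17 17 16 15 12 11 12 17 17 16 16 16] [176 177 177 178 177 177 120 143 138  66 177 178 177 177 177]
0 (np.int64(272), np.int64(315)) [23 25 25 28 28 25 60 73 85 47 28 25 28 28 28] [19 17 19 17 19 19 14 15 18 15 17 19 19 19 19] [176 176 176 176 176 176 112 117  87 122 176 177 176 176 176]
```

View pics/w7.png

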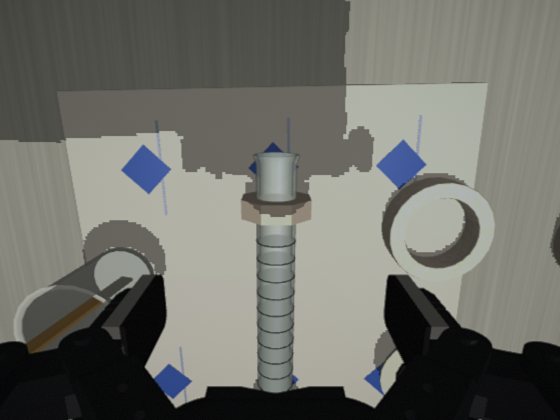

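The picture shows the cylinder lying square on the mat, mouth up at (277,155), guard band at (242–311, 193–224), clear of tape and cup. That was my tenth picture, so the rest is by numbers.

```bash
python3 - <<'E'
from h import *
C=cam("wrist");im=cv2.imread("pics/w7.png");hs=cv2.cvtColor(im,cv2.COLOR_BGR2HSV)
for u in(262,276,290): print(u,[int(x) for x in hs[186:232:2,u,2]],[int(x) for x in hs[186:232:2,u,1]])
for v in(207,223): print(v,onz(C,276.5,v,.053))
print("edges",onz(C,242,215,.028),onz(C,311,215,.028)); print("tube far",onz(C,275.5,380,.045),"near",onz(C,277,165,.045))
m=(hs[...,1]<18)&(hs[...,2]<172)
for v in(165,180,235,260,290,320,345,370):
    g=hs[v,240:312,2]; e=np.where((hs[v,240:312,0]>45)&(hs[v,240:312,0]<100))[0]+240; print(v,e.min(),e.max(),onz(C,(e.min()+e.max())/2,v,.028)[:2])
E
```

```text
262 [122, 122, 121, 121, 121, 123, 123, 90, 67, 68, 103, 104, 103, 102, 173, 184, 184, 183, 184, 183, 125, 122, 123] [15, 15, 15, 15, 15, 17, 15, 20, 46, 41, 42, 44, 42, 45, 27, 26, 26, 25, 26, 26, 14, 13, 15]
276 [174, 174, 175, 175, 156, 155, 155, 154, 78, 68, 103, 104, 103, 103, 103, 108, 184, 183, 183, 183, 177, 177, 177] [12, 12, 10, 10, 8, 8, 8, 8, 29, 45, 45, 44, 45, 42, 42, 38, 26, 25, 25, 25, 10, 9, 10]
290 [127, 126, 126, 125, 124, 132, 133, 98, 66, 68, 102, 104, 104, 103, 108, 184, 183, 183, 182, 181, 121, 118, 117] [14, 12, 14, 14, 12, 14, 15, 18, 42, 45, 40, 42, 44, 42, 38, 26, 26, 26, 25, 25, 13, 13, 13]
207 [0.53033819 0.08499377 0.053     ]
223 [0.53036141 0.07376032 0.053     ]
edges [0.5048773  0.07190263 0.028     ] [0.556129   0.07192696 0.028     ]
tube far [ 0.52988328 -0.06066408  0.045     ] near [0.53066008 0.11191103 0.045     ]
165 257 295 [0.53006606 0.10921219]
180 257 295 [0.53008444 0.09832424]
235 257 294 [0.52977828 0.05615639]
260 257 294 [0.52980503 0.03573209]
290 257 293 [0.52944382 0.01008975]
320 258 292 [ 0.52946892 -0.01687914]
345 258 291 [ 0.52907693 -0.04044259]
370 258 291 [ 0.52909053 -0.06506771]
```

The guard centre is at (0.530, 0.079), matching the kinematics. I go down and grip the guard's flats.

>>> servo_tool:
  increments:
    - {"grip":0,"x":-1,"y":2,"z":30,"roll":0}
    - {"grip":0,"x":0,"y":0,"z":35,"roll":0}
    - {"grip":0,"x":0,"y":0,"z":35,"roll":0}
    - {"grip":0,"x":0,"y":0,"z":25,"roll":0}
    - {"grip":0,"x":0,"y":0,"z":12,"roll":0}
  grip_force: 20

```text
clock: 12.95
tcp_pos: [0.5272, 0.0765, 0.0086]
orientation: [-0.002, 0.708, 0.706, -0.002]
wrist_force: [-0.7, -0.4, 0.1]
finger_gap: 0.0853
grip_force: 0.0
```

>>> servo_tool:
  increments:
    - {"grip":0,"x":0,"y":0,"z":4,"roll":0}
    - {"grip":0.2,"x":0,"y":0,"z":0,"roll":0}
    - {"grip":0.3,"x":0,"y":0,"z":0,"roll":0}
    - {"grip":0.34,"x":0,"y":0,"z":0,"roll":0}
    - {"grip":0.38,"x":0,"y":0,"z":0,"roll":0}

```text
clock: 13.37
tcp_pos: [0.531, 0.0778, 0.0095]
orientation: [0.001, 0.707, 0.707, 0.001]
wrist_force: [0.5, 0.1, 0.3]
finger_gap: 0.0525
grip_force: 0.0
```

>>> servo_tool:
  increments:
    - {"grip":0.4,"x":0,"y":0,"z":0,"roll":0}
    - {"grip":0.43,"x":0,"y":0,"z":0,"roll":0}
    - {"grip":0.5,"x":0,"y":0,"z":0,"roll":0}
    - {"grip":0.7,"x":0,"y":0,"z":0,"roll":0}
    - {"grip":1,"x":0,"y":0,"z":0,"roll":0}

```text
clock: 13.78
tcp_pos: [0.5306, 0.0781, 0.0093]
orientation: [0.001, 0.707, 0.707, 0.001]
wrist_force: [-1.9, -1.4, 6.8]
finger_gap: 0.05
grip_force: 20.3
```

Gripped (gap 50.0 mm). Raise the guard end slightly and draw the foot 45 mm in from the mat's edge, then compute the upending arc.

>>> servo_tool:
  increments:
    - {"grip":1,"x":0,"y":0,"z":-4,"roll":0}
    - {"grip":1,"x":2,"y":0,"z":-6,"roll":0}
    - {"grip":1,"x":8,"y":0,"z":-6,"roll":0}
    - {"grip":1,"x":12,"y":0,"z":0,"roll":0}
    - {"grip":1,"x":12,"y":0,"z":0,"roll":0}

```text
clock: 14.2
tcp_pos: [0.5302, 0.1133, 0.0247]
orientation: [0.0, 0.707, 0.707, 0.001]
wrist_force: [-0.3, -0.3, -2.4]
finger_gap: 0.0496
grip_force: 21.1
```

>>> servo_tool:
  increments:
    - {"grip":1,"x":10,"y":0,"z":0,"roll":0}
    - {"grip":1,"x":4,"y":0,"z":0,"roll":0}
    - {"grip":1,"x":0,"y":0,"z":0,"roll":0}
    - {"grip":1,"x":0,"y":0,"z":0,"roll":0}

```text
clock: 14.53
tcp_pos: [0.5294, 0.1266, 0.0237]
orientation: [-0.0, 0.707, 0.708, -0.0]
wrist_force: [1.0, 0.1, -1.1]
finger_gap: 0.0497
grip_force: 21.1
```

```bash
python3 - <<'E'
from h import *
st=env.get_state();print(st["tcp_pos"],st["wrist_force"],st["ft_torque"])
B=cam("side");A=cam("scene");b=snap("side","d8");a=snap("scene","s8")
y=st["tcp_pos"][1];hb=cv2.cvtColor(b,cv2.COLOR_RGB2HSV)
# foot expected location for drag
for nm,C,im in(("side",B,b),("scene",A,a)):
    h=cv2.cvtColor(im,cv2.COLOR_RGB2HSV)
    for f in(.06,.1,.14,.18,.19,.2,.21,.22): 
        u,v=proj(C,(.53,y-f,.04)).astype(int);print(nm,f,(u,v),h[v,u-1:u+2].mean(0).astype(int))
def G(t,r=33):
    t=np.radians(t);return 202*np.array([np.cos(t),np.sin(t)])+r*np.array([-np.sin(t),np.cos(t)])
th=np.r_[3,5,8,11.5,np.arange(15.5,84,4),86,88,89.3];p=np.array([G(t) for t in th])
for t,d in zip(th[1:],np.diff(p,axis=0)):print(t,(d*[1,-1]).round(1))
print(p[0],p[-1])
E
```

```text
[0.52937518 0.12664299 0.02374451] [ 0.98075551  0.07104714 -1.08225208] [0.16441505 0.00651361 0.03945882]
side 0.06 (np.int64(294), np.int64(247)) [11 20 48]
side 0.1 (np.int64(301), np.int64(240)) [ 45  16 143]
side 0.14 (np.int64(309), np.int64(232)) [ 45  17 143]
side 0.18 (np.int64(316), np.int64(225)) [ 36  19 151]
side 0.19 (np.int64(318), np.int64(223)) [ 19  41 152]
side 0.2 (np.int64(320), np.int64(222)) [ 16  53 172]
side 0.21 (np.int64(321), np.int64(220)) [ 16  54 152]
side 0.22 (np.int64(323), np.int64(218)) [ 16  50 170]
scene 0.06 (np.int64(293), np.int64(225)) [50 15 42]
scene 0.1 (np.int64(284), np.int64(218)) [ 63  14 144]
scene 0.14 (np.int64(275), np.int64(212)) [ 59  14 142]
scene 0.18 (np.int64(267), np.int64(207)) [ 54  14 128]
scene 0.19 (np.int64(265), np.int64(205)) [ 31  21 140]
scene 0.2 (np.int64(263), np.int64(204)) [ 19  38 162]
scene 0.21 (np.int64(261), np.int64(202)) [ 19  36 142]
scene 0.22 (np.int64(259), np.int64(201)) [ 21  34 177]
5.0 [-1.6 -7. ]
8.0 [ -2.9 -10.3]
11.5 [ -4.1 -11.8]
15.5 [ -5.5 -13.2]
19.5 [ -6.4 -12.8]
23.5 [ -7.3 -12.3]
27.5 [ -8.1 -11.7]
31.5 [ -8.9 -11.1]
35.5 [ -9.7 -10.5]
39.5 [-10.4  -9.8]
43.5 [-11.1  -9. ]
47.5 [-11.7  -8.2]
51.5 [-12.2  -7.4]
55.5 [-12.7  -6.5]
59.5 [-13.1  -5.6]
63.5 [-13.5  -4.7]
67.5 [-13.8  -3.8]
71.5 [-14.   -2.8]
75.5 [-14.2  -1.8]
79.5 [-14.3  -0.8]
83.5 [-14.3   0.2]
86.0 [-8.9  0.6]
88.0 [-7.1  0.8]
89.3 [-4.6  0.6]
[199.99607946  43.52663781] [-30.52970303 202.3880857 ]
```

The foot followed and stays on the mat (about half the weight carried there). Start the arc.

>>> servo_tool:
  increments:
    - {"grip":1,"x":-1.6,"y":0,"z":-6,"roll":0}
    - {"grip":1,"x":-3,"y":0,"z":-10,"roll":0}
    - {"grip":1,"x":-4,"y":0,"z":-11.5,"roll":0}
    - {"grip":1,"x":-5.5,"y":0,"z":-13,"roll":0}
    - {"grip":1,"x":-6.4,"y":0,"z":-12.8,"roll":0}

```text
clock: 15.05
tcp_pos: [0.5299, 0.1049, 0.0789]
orientation: [0.0, 0.707, 0.707, 0.0]
wrist_force: [-0.2, 0.0, -1.4]
finger_gap: 0.0496
grip_force: 21.1
```

>>> servo_tool:
  increments:
    - {"grip":1,"x":-7.3,"y":0,"z":-12.3,"roll":0}
    - {"grip":1,"x":-8.1,"y":0,"z":-11.7,"roll":0}
    - {"grip":1,"x":0,"y":0,"z":0,"roll":0}
    - {"grip":1,"x":0,"y":0,"z":0,"roll":0}

```text
clock: 15.38
tcp_pos: [0.5307, 0.0895, 0.1028]
orientation: [0.001, 0.708, 0.707, 0.001]
wrist_force: [-0.2, 0.1, -2.4]
finger_gap: 0.0495
grip_force: 21.1
```

```bash
cat > chk.py <<'E'
from h import *
import sys
# tube angle in side+scene views: mask of foot plastic by projecting candidate tilt, test foot colour profile
st=env.get_state();t=st["tcp_pos"];print(st["clock"],t.round(4),st["wrist_force"].round(1),st["ft_torque"].round(2),st["grip_force"])
G=t+[0,0,.023]
n=sys.argv[1]
for nm in("side","scene"):
    C=cam(nm);h=cv2.cvtColor(snap(nm,nm+n),cv2.COLOR_RGB2HSV)
    best=[]
    for th in np.arange(0,100,4):
        a=np.radians(th);row=[]
        for L in(.05,.09,.13,.16):
            u,v=proj(C,G-[0,L*np.cos(a),L*np.sin(a)]).round().astype(int);row.append("%d/%d"%tuple(h[v-1:v+2,u-1:u+2].reshape(-1,3).mean(0)[1:]))
        best.append((int(th),row))
    print(nm);[print(*b) for b in best if abs(b[0]-float(sys.argv[2]))<=17]
E
python3 chk.py 9 27
```

```text
15.3833 [0.5307 0.0895 0.1028] [-0.2  0.1 -2.4] [ 0.19 -0.    0.01] 21.090506678447127
side
12 ['17/17', '15/100', '16/102', '19/111']
16 ['20/18', '18/72', '27/144', '29/155']
20 ['22/21', '16/40', '30/165', '32/187']
24 ['20/24', '13/26', '33/166', '32/193']
28 ['12/31', '27/15', '33/181', '32/171']
32 ['13/24', '28/13', '33/183', '30/144']
36 ['20/18', '27/14', '32/180', '28/152']
40 ['25/16', '26/18', '33/165', '32/138']
44 ['24/17', '26/18', '32/175', '32/113']
scene
12 ['44/17', '16/107', '17/163', '18/191']
16 ['45/16', '16/128', '19/203', '19/212']
20 ['45/16', '17/166', '19/212', '19/212']
24 ['48/17', '19/208', '19/212', '19/212']
28 ['69/18', '20/208', '19/211', '19/193']
32 ['59/19', '20/211', '19/211', '19/212']
36 ['54/19', '19/211', '19/213', '19/206']
40 ['57/18', '19/213', '19/212', '18/148']
44 ['60/20', '19/212', '19/211', '19/121']
```

The tube is at about 10°, with the foot hovering ~50 mm: pad friction holds it. I lower it back near the mat and test whether an easier closure setting gives a softer grip.

>>> servo_tool:
  increments:
    - {"grip":1,"x":0,"y":0,"z":15,"roll":0}
    - {"grip":1,"x":0,"y":0,"z":20,"roll":0}
    - {"grip":1,"x":0,"y":0,"z":10,"roll":0}
    - {"grip":1,"x":0,"y":0,"z":0,"roll":0}
    - {"grip":1,"x":0,"y":0,"z":0,"roll":0}

```text
clock: 15.9
tcp_pos: [0.5286, 0.0904, 0.0555]
orientation: [-0.001, 0.707, 0.707, -0.001]
wrist_force: [0.2, 0.5, -1.4]
finger_gap: 0.0497
grip_force: 21.3
```

>>> servo_tool:
  increments:
    - {"grip":0.5,"x":0,"y":0,"z":0,"roll":0}
    - {"grip":0.5,"x":0,"y":0,"z":0,"roll":0}
    - {"grip":0.5,"x":0,"y":0,"z":0,"roll":0}

```text
clock: 16.15
tcp_pos: [0.5306, 0.0903, 0.0573]
orientation: [0.001, 0.707, 0.707, 0.001]
wrist_force: [0.3, 0.7, -2.0]
finger_gap: 0.0495
grip_force: 21.3
```

>>> servo_tool:
  increments:
    - {"grip":0.45,"x":0,"y":0,"z":0,"roll":0}
    - {"grip":0.45,"x":0,"y":0,"z":0,"roll":0}

```text
clock: 16.32
tcp_pos: [0.5301, 0.0902, 0.057]
orientation: [0.0, 0.707, 0.707, 0.0]
wrist_force: [-0.2, -1.0, -1.3]
finger_gap: 0.0496
grip_force: 21.3
```

```bash
python3 chk.py 10 8
```

```text
16.3167 [0.5301 0.0902 0.057 ] [-0.2 -1.  -1.3] [ 0.15 -0.06  0.01] 21.315372514072806
side
0 ['11/17', '15/139', '16/138', '16/138']
4 ['12/17', '15/135', '16/138', '15/132']
8 ['12/17', '15/128', '16/129', '14/124']
12 ['15/17', '14/101', '15/100', '12/94']
16 ['16/17', '16/94', '19/109', '34/81']
20 ['22/16', '20/68', '25/131', '15/103']
24 ['26/18', '16/30', '31/118', '28/108']
scene
0 ['42/24', '14/158', '13/151', '14/158']
4 ['40/21', '14/152', '14/147', '13/149']
8 ['56/19', '15/131', '16/118', '16/107']
12 ['56/19', '16/118', '15/115', '16/134']
16 ['57/18', '16/117', '18/182', '19/167']
20 ['65/17', '16/161', '19/211', '20/154']
24 ['45/18', '18/195', '19/188', '19/128']
```

The closing force stays at 21 N whatever the closure, so the broad guard flats hold too much torque. I lay it down again and grip at the 34 mm rim instead: small contact, so it can hang freely, and it leaves about 10 mm clearance to the guard.

>>> servo_tool:
  increments:
    - {"grip":1,"x":0,"y":0,"z":12,"roll":0}
    - {"grip":1,"x":0,"y":0,"z":14,"roll":0}
    - {"grip":1,"x":0,"y":0,"z":12,"roll":0}
    - {"grip":1,"x":0,"y":0,"z":6,"roll":0}
    - {"grip":1,"x":0,"y":0,"z":3.5,"roll":0}

```text
clock: 16.83
tcp_pos: [0.5294, 0.0902, 0.009]
orientation: [-0.0, 0.707, 0.707, -0.0]
wrist_force: [-11.5, 0.4, 33.7]
finger_gap: 0.0496
grip_force: 25.3
```

>>> servo_tool:
  increments:
    - {"grip":1,"x":0,"y":0,"z":0,"roll":0}
    - {"grip":0.4,"x":0,"y":0,"z":0,"roll":0}
    - {"grip":0.3,"x":0,"y":0,"z":0,"roll":0}
    - {"grip":0.1,"x":0,"y":0,"z":0,"roll":0}
    - {"grip":0,"x":0,"y":0,"z":0,"roll":0}

```text
clock: 17.25
tcp_pos: [0.5301, 0.0901, 0.0092]
orientation: [0.0, 0.707, 0.707, 0.0]
wrist_force: [0.4, -0.6, -0.0]
finger_gap: 0.0814
grip_force: 0.0
```

>>> servo_tool:
  increments:
    - {"grip":0,"x":0,"y":0,"z":-10,"roll":0}
    - {"grip":0,"x":0,"y":0,"z":-40,"roll":0}
    - {"grip":0,"x":0,"y":0,"z":-40,"roll":0}
    - {"grip":0,"x":18,"y":0,"z":-30,"roll":0}
    - {"grip":0,"x":18,"y":0,"z":-20,"roll":0}

```text
clock: 17.67
tcp_pos: [0.5314, 0.1261, 0.1536]
orientation: [0.002, 0.708, 0.706, 0.002]
wrist_force: [1.1, 0.2, -0.4]
finger_gap: 0.0856
grip_force: 0.0
```

>>> servo_tool:
  increments:
    - {"grip":0,"x":0,"y":0,"z":0,"roll":0}
    - {"grip":0,"x":0,"y":0,"z":0,"roll":0}
    - {"grip":0,"x":0,"y":0,"z":0,"roll":0}

```text
clock: 17.92
tcp_pos: [0.5292, 0.126, 0.1486]
orientation: [-0.0, 0.707, 0.707, -0.0]
wrist_force: [0.4, 0.8, 0.2]
finger_gap: 0.0855
grip_force: 0.0
```

```bash
cat > lie.py <<'E'
from h import *
import sys
st=env.get_state();C=cam("wrist",st);im=snap("wrist","wl"+sys.argv[1]);h=cv2.cvtColor(im,cv2.COLOR_RGB2HSV)
print(st["tcp_pos"],st["wrist_force"].round(1))
yg=float(sys.argv[2])
# plastic = hue<25 & sat>=35 ; find guard blob near prediction
u,v=proj(C,(.53,yg,.053)).astype(int)
m=((h[...,1]>=36)&(h[...,2]>80)&(h[...,0]<25)).astype(np.uint8)
lit=((h[...,1]>=22)&(h[...,2]>165)).astype(np.uint8)
w=cv2.morphologyEx((m|lit)[v-40:v+40,u-60:u+60],cv2.MORPH_OPEN,np.ones((5,5)))
n,l,s,c=cv2.connectedComponentsWithStats(w);
for k in range(1,n):
    if s[k,4]>150:
        x0,y0,ww,hh,_=s[k];x0+=u-60;y0+=v-40;print("blob",x0,y0,ww,hh,"y range @.053",onz(C,x0+ww/2,y0,.053)[:2].round(4),onz(C,x0+ww/2,y0+hh,.053)[:2].round(4))
for y in np.arange(yg+.02,yg+.06,.003):
    a,b=proj(C,(.53,y,.042)).astype(int);print(round(y,3),(a,b),h[b,a-24:a+25:4].tolist() if 0 else h[b,a-1:a+2].mean(0).astype(int))
for dy in(-.03,-.06,-.1,.03):
    a,b=proj(C,(.53,yg+dy,.03)).astype(int);e=np.where((h[b,a-40:a+41,0]>45)&(h[b,a-40:a+41,0]<100))[0]
    if len(e):print("axis",onz(C,a-40+(e.min()+e.max())/2,b,.03)[:2].round(4),len(e))
E
python3 lie.py 1 .091
```

```text
[0.52923853 0.12602584 0.14864919] [0.4 0.8 0.2]
blob 241 246 69 25 y range @.053 [0.531  0.1052] [0.5311 0.0864]
0.111 (np.int64(274), np.int64(232)) [ 58  12 178]
0.114 (np.int64(274), np.int64(228)) [ 68  11 177]
0.117 (np.int64(274), np.int64(224)) [ 67  11 177]
0.12 (np.int64(274), np.int64(220)) [ 68  11 177]
0.123 (np.int64(274), np.int64(216)) [ 68  11 176]
0.126 (np.int64(274), np.int64(212)) [ 68  11 175]
0.129 (np.int64(274), np.int64(208)) [ 68  12 175]
0.132 (np.int64(274), np.int64(204)) [ 92  16 154]
0.135 (np.int64(274), np.int64(199)) [ 50  13 159]
0.138 (np.int64(274), np.int64(195)) [ 23  20 100]
0.141 (np.int64(274), np.int64(191)) [ 18  22 109]
0.144 (np.int64(274), np.int64(187)) [ 20  23 110]
0.147 (np.int64(274), np.int64(182)) [ 20  21 110]
0.15 (np.int64(274), np.int64(178)) [ 21  21 110]
axis [0.5312 0.0611] 36
axis [0.5309 0.0318] 35
axis [ 0.5314 -0.0081] 34
axis [0.531  0.1213] 38
```

Mouth plane at y≈0.132, axis at x≈0.531. I go down over the rim and close.

>>> servo_tool:
  increments:
    - {"grip":0,"x":4,"y":1.8,"z":28,"roll":0}
    - {"grip":0,"x":0,"y":0,"z":35,"roll":0}
    - {"grip":0,"x":0,"y":0,"z":35,"roll":0}
    - {"grip":0,"x":0,"y":0,"z":25,"roll":0}
    - {"grip":0.2,"x":0,"y":0,"z":13,"roll":0}
  grip_force: 20

```text
clock: 18.38
tcp_pos: [0.5273, 0.129, 0.0078]
orientation: [-0.003, 0.707, 0.707, -0.003]
wrist_force: [-0.3, -0.3, -0.3]
finger_gap: 0.0759
grip_force: 0.0
```

>>> servo_tool:
  increments:
    - {"grip":0.4,"x":0,"y":0,"z":2,"roll":0}
    - {"grip":0.5,"x":0,"y":0,"z":0,"roll":0}
    - {"grip":0.52,"x":0,"y":0,"z":0,"roll":0}
    - {"grip":0.56,"x":0,"y":0,"z":0,"roll":0}
    - {"grip":0.58,"x":0,"y":0,"z":0,"roll":0}

```text
clock: 18.8
tcp_pos: [0.5326, 0.1302, 0.0122]
orientation: [0.001, 0.707, 0.707, 0.001]
wrist_force: [-0.3, -0.5, -0.3]
finger_gap: 0.0361
grip_force: 0.1
```

>>> servo_tool:
  increments:
    - {"grip":0.6,"x":0,"y":0,"z":0,"roll":0}
    - {"grip":0.62,"x":0,"y":0,"z":0,"roll":0}
    - {"grip":0.7,"x":0,"y":0,"z":0,"roll":0}
    - {"grip":1,"x":0,"y":0,"z":0,"roll":0}
    - {"grip":1,"x":0,"y":0,"z":0,"roll":0}

```text
clock: 19.22
tcp_pos: [0.5323, 0.1303, 0.012]
orientation: [0.001, 0.707, 0.707, 0.001]
wrist_force: [-0.6, -0.7, 6.3]
finger_gap: 0.0307
grip_force: 19.3
```

The gap is 30.7 mm, so the pads may be on the tube just inside the rim. I test how freely it pivots with a partial arc.

>>> servo_tool:
  increments:
    - {"grip":1,"x":0,"y":0,"z":-6,"roll":0}
    - {"grip":1,"x":-1,"y":0,"z":-10,"roll":0}
    - {"grip":1,"x":-2,"y":0,"z":-12,"roll":0}
    - {"grip":1,"x":-3,"y":0,"z":-14,"roll":0}
    - {"grip":1,"x":-4,"y":0,"z":-14,"roll":0}

```text
clock: 19.63
tcp_pos: [0.5313, 0.1202, 0.0679]
orientation: [-0.0, 0.707, 0.707, -0.0]
wrist_force: [0.2, -0.4, -0.4]
finger_gap: 0.0313
grip_force: 19.9
```

>>> servo_tool:
  increments:
    - {"grip":1,"x":-5,"y":0,"z":-14,"roll":0}
    - {"grip":1,"x":0,"y":0,"z":0,"roll":0}
    - {"grip":1,"x":0,"y":0,"z":0,"roll":0}
    - {"grip":1,"x":0,"y":0,"z":0,"roll":0}

```text
clock: 19.97
tcp_pos: [0.5314, 0.1154, 0.0807]
orientation: [-0.0, 0.707, 0.707, 0.0]
wrist_force: [0.5, 0.8, -1.6]
finger_gap: 0.0311
grip_force: 19.9
```

```bash
sed -i 's/for L in(.05,.09,.13,.16)/for L in(.06,.1,.14,.19)/' chk.py; python3 chk.py 11 16
```

```text
19.9667 [0.5314 0.1154 0.0807] [ 0.5  0.8 -1.6] [ 0.13 -0.07  0.1 ] 19.941402008989826
side
0 ['21/57', '33/190', '32/192', '31/162']
4 ['24/49', '31/182', '32/191', '40/141']
8 ['29/49', '22/151', '30/178', '46/127']
12 ['35/53', '17/138', '22/147', '29/133']
16 ['38/54', '14/108', '16/131', '15/129']
20 ['47/68', '11/84', '16/113', '15/113']
24 ['38/39', '17/58', '16/101', '15/90']
28 ['35/27', '16/46', '19/91', '28/97']
32 ['31/21', '23/52', '31/129', '32/108']
scene
0 ['12/67', '18/212', '17/208', '15/186']
4 ['18/47', '18/206', '19/211', '21/197']
8 ['21/32', '14/167', '15/177', '22/192']
12 ['29/23', '15/144', '14/158', '14/158']
16 ['36/25', '15/144', '15/140', '15/138']
20 ['49/16', '15/123', '14/119', '14/99']
24 ['79/21', '14/100', '15/106', '18/132']
28 ['68/36', '14/106', '16/177', '20/121']
32 ['38/63', '18/161', '19/193', '20/121']
```

The tilt is now about 18° with the foot still on the mat, so it pivots. I compute the rest of the arc.

```bash
python3 - <<'E'
import numpy as np
def G(t,L=236,r=33):
    t=np.radians(t);return L*np.array([np.cos(t),np.sin(t)])+r*np.array([-np.sin(t),np.cos(t)])
th=np.r_[16.5,18,20.5,np.arange(24,81,3.5),83,85,87,88.5];p=np.array([G(t) for t in th])
for t,d,q in zip(th[1:],np.diff(p,axis=0),p[1:]):print(t,(d*[1,-1]).round(1),q.round())
E
```

```text
18.0 [-2.7 -5.6] [214. 104.]
20.5 [-4.8 -9.2] [209. 114.]
24.0 [ -7.3 -12.6] [202. 126.]
27.5 [ -8.1 -12.1] [194. 138.]
31.0 [ -8.8 -11.6] [185. 150.]
34.5 [ -9.5 -11. ] [176. 161.]
38.0 [-10.1 -10.4] [166. 171.]
41.5 [-10.8  -9.8] [155. 181.]
45.0 [-11.3  -9.1] [144. 190.]
48.5 [-11.9  -8.4] [132. 199.]
52.0 [-12.4  -7.7] [119. 206.]
55.5 [-12.8  -6.9] [106. 213.]
59.0 [-13.2  -6.1] [ 93. 219.]
62.5 [-13.6  -5.3] [ 80. 225.]
66.0 [-13.9  -4.4] [ 66. 229.]
69.5 [-14.1  -3.6] [ 52. 233.]
73.0 [-14.3  -2.7] [ 37. 235.]
76.5 [-14.4  -1.8] [ 23. 237.]
80.0 [-14.5  -1. ] [  8. 238.]
83.0 [-12.5  -0.1] [ -4. 238.]
85.0 [-8.3  0.3] [-12. 238.]
87.0 [-8.3  0.6] [-21. 237.]
88.5 [-6.2  0.6] [-27. 237.]
```

>>> servo_tool:
  increments:
    - {"grip":1,"x":-2.7,"y":0,"z":-5.6,"roll":0}
    - {"grip":1,"x":-4.8,"y":0,"z":-9.2,"roll":0}
    - {"grip":1,"x":-7.3,"y":0,"z":-12.6,"roll":0}
    - {"grip":1,"x":-8.1,"y":0,"z":-12.1,"roll":0}
    - {"grip":1,"x":-8.8,"y":0,"z":-11.6,"roll":0}

```text
clock: 20.48
tcp_pos: [0.5314, 0.0831, 0.1331]
orientation: [-0.0, 0.707, 0.707, -0.0]
wrist_force: [0.6, 0.5, -1.0]
finger_gap: 0.0311
grip_force: 19.9
```

>>> servo_tool:
  increments:
    - {"grip":1,"x":-9.5,"y":0,"z":-11,"roll":0}
    - {"grip":1,"x":-10.1,"y":0,"z":-10.4,"roll":0}
    - {"grip":1,"x":-10.8,"y":0,"z":-9.8,"roll":0}
    - {"grip":1,"x":-11.3,"y":0,"z":-9.1,"roll":0}
    - {"grip":1,"x":0,"y":0,"z":0,"roll":0}

```text
clock: 20.9
tcp_pos: [0.5327, 0.0395, 0.1745]
orientation: [0.002, 0.708, 0.706, 0.001]
wrist_force: [-0.0, 0.1, -0.8]
finger_gap: 0.0307
grip_force: 20.0
```

>>> servo_tool:
  increments:
    - {"grip":1,"x":0,"y":0,"z":0,"roll":0}
    - {"grip":1,"x":0,"y":0,"z":0,"roll":0}

```text
clock: 21.07
tcp_pos: [0.5315, 0.0417, 0.172]
orientation: [-0.0, 0.707, 0.707, 0.0]
wrist_force: [-0.4, 0.5, -0.6]
finger_gap: 0.0312
grip_force: 20.0
```

```bash
python3 chk.py 12 38
```

```text
21.0667 [0.5315 0.0417 0.172 ] [-0.4  0.5 -0.6] [ 0.17 -0.13  0.02] 19.99690188698878
side
24 ['23/40', '25/54', '30/165', '31/138']
28 ['19/23', '29/63', '29/165', '29/164']
32 ['20/16', '30/115', '30/166', '30/163']
36 ['23/15', '28/126', '29/166', '31/164']
40 ['30/20', '25/120', '21/130', '32/138']
44 ['36/33', '39/114', '13/90', '14/97']
48 ['31/26', '49/104', '12/72', '14/66']
52 ['23/20', '52/100', '24/112', '32/169']
scene
24 ['35/62', '18/173', '19/174', '17/97']
28 ['37/85', '19/175', '18/174', '18/171']
32 ['34/157', '17/176', '19/174', '18/174']
36 ['32/159', '14/152', '17/168', '19/173']
40 ['32/165', '16/117', '14/118', '15/128']
44 ['26/124', '17/91', '19/92', '16/88']
48 ['29/85', '16/75', '19/80', '19/126']
52 ['34/115', '48/130', '18/191', '19/209']
```

It follows exactly, now ~45°. Continue to about 80°.

>>> servo_tool:
  increments:
    - {"grip":1,"x":-11.9,"y":0,"z":-8.4,"roll":0}
    - {"grip":1,"x":-12.4,"y":0,"z":-7.7,"roll":0}
    - {"grip":1,"x":-12.8,"y":0,"z":-6.9,"roll":0}
    - {"grip":1,"x":-13.2,"y":0,"z":-6.1,"roll":0}
    - {"grip":1,"x":-13.6,"y":0,"z":-5.3,"roll":0}

```text
clock: 21.58
tcp_pos: [0.5322, -0.0234, 0.2084]
orientation: [0.001, 0.707, 0.707, 0.001]
wrist_force: [0.2, 2.3, 5.2]
finger_gap: 0.0312
grip_force: 20.2
```

>>> servo_tool:
  increments:
    - {"grip":1,"x":-13.9,"y":0,"z":-4.4,"roll":0}
    - {"grip":1,"x":-14.1,"y":0,"z":-3.4,"roll":0}
    - {"grip":1,"x":-14.3,"y":0,"z":-2.4,"roll":0}
    - {"grip":1,"x":-14.4,"y":0,"z":-1.4,"roll":0}
    - {"grip":1,"x":-14.5,"y":0,"z":-0.5,"roll":0}

```text
clock: 22.0
tcp_pos: [0.5345, -0.0956, 0.224]
orientation: [0.004, 0.707, 0.707, 0.003]
wrist_force: [-0.5, 2.8, 22.6]
finger_gap: 0.0314
grip_force: 21.3
```

>>> servo_tool:
  increments:
    - {"grip":1,"x":0,"y":0,"z":0,"roll":0}
    - {"grip":1,"x":0,"y":0,"z":0,"roll":0}

```text
clock: 22.17
tcp_pos: [0.5345, -0.0962, 0.224]
orientation: [0.005, 0.708, 0.706, 0.003]
wrist_force: [0.8, 2.0, 17.2]
finger_gap: 0.031
grip_force: 21.1
```

```bash
python3 chk.py 13 80
```

```text
22.1667 [ 0.5345 -0.0962  0.224 ] [ 0.8  2.  17.2] [ 0.47 -0.12  0.06] 21.098212821234483
side
64 ['33/72', '44/74', '24/47', '31/77']
68 ['33/84', '38/74', '12/64', '28/139']
72 ['41/96', '19/67', '13/69', '12/68']
76 ['46/102', '12/65', '12/66', '14/66']
80 ['51/105', '12/64', '13/66', '14/71']
84 ['53/102', '15/75', '24/114', '30/139']
88 ['53/102', '22/104', '29/150', '33/187']
92 ['53/92', '28/141', '30/166', '32/196']
96 ['47/88', '30/163', '30/167', '32/197']
scene
64 ['35/115', '15/100', '16/53', '17/91']
68 ['35/113', '15/89', '16/46', '17/160']
72 ['36/106', '14/78', '15/78', '16/143']
76 ['35/107', '13/77', '13/77', '16/81']
80 ['38/98', '14/74', '18/72', '18/75']
84 ['34/89', '16/71', '15/71', '19/75']
88 ['26/81', '15/84', '15/144', '34/153']
92 ['25/77', '16/119', '19/175', '22/192']
96 ['15/63', '18/169', '19/176', '19/210']
```

Tilt ~79°. I lift slightly, shift 50 mm inward so the foot will come flat fully on the mat, and set the foot's edge down again.

>>> servo_tool:
  increments:
    - {"grip":1,"x":0,"y":0,"z":-8,"roll":0}
    - {"grip":1,"x":0,"y":0,"z":-8,"roll":0}
    - {"grip":1,"x":8,"y":0,"z":0,"roll":0}
    - {"grip":1,"x":14,"y":0,"z":0,"roll":0}
    - {"grip":1,"x":14,"y":0,"z":0,"roll":0}

```text
clock: 22.68
tcp_pos: [0.5312, -0.0573, 0.2345]
orientation: [-0.0, 0.708, 0.707, -0.0]
wrist_force: [0.2, 0.5, -1.9]
finger_gap: 0.0305
grip_force: 20.3
```

>>> servo_tool:
  increments:
    - {"grip":1,"x":10,"y":0,"z":0,"roll":0}
    - {"grip":1,"x":4,"y":0,"z":0,"roll":0}
    - {"grip":1,"x":0,"y":0,"z":0,"roll":0}
    - {"grip":1,"x":0,"y":0,"z":0,"roll":0}

```text
clock: 23.02
tcp_pos: [0.5315, -0.0432, 0.2346]
orientation: [0.0, 0.707, 0.707, -0.0]
wrist_force: [-0.1, 0.9, -0.3]
finger_gap: 0.0313
grip_force: 20.3
```

```bash
python3 chk.py 14 82
```

```text
23.0167 [ 0.5315 -0.0432  0.2346] [-0.1  0.9 -0.3] [ 0.1  -0.03 -0.04] 20.28528017399367
side
68 ['41/88', '36/80', '19/100', '21/114']
72 ['42/96', '15/66', '12/65', '13/67']
76 ['47/102', '13/65', '12/64', '12/64']
80 ['52/104', '14/65', '12/65', '18/88']
84 ['52/105', '15/69', '24/118', '32/191']
88 ['54/101', '25/128', '32/183', '34/195']
92 ['53/92', '29/158', '33/195', '33/195']
96 ['46/94', '30/166', '32/195', '34/196']
scene
68 ['36/113', '17/86', '18/172', '18/173']
72 ['36/107', '18/77', '16/122', '16/148']
76 ['37/107', '17/76', '17/73', '17/74']
80 ['36/99', '17/73', '18/75', '17/73']
84 ['33/90', '17/71', '16/89', '23/102']
88 ['27/82', '16/110', '17/181', '32/167']
92 ['27/92', '17/147', '11/202', '22/200']
96 ['20/126', '18/173', '12/201', '19/210']
```

>>> servo_tool:
  increments:
    - {"grip":1,"x":0,"y":0,"z":7,"roll":0}
    - {"grip":1,"x":0,"y":0,"z":5,"roll":0}
    - {"grip":1,"x":0,"y":0,"z":2.5,"roll":0}
    - {"grip":1,"x":0,"y":0,"z":0,"roll":0}
    - {"grip":1,"x":0,"y":0,"z":0,"roll":0}

```text
clock: 23.53
tcp_pos: [0.5337, -0.0437, 0.223]
orientation: [0.003, 0.707, 0.707, 0.002]
wrist_force: [-0.3, 1.1, 12.7]
finger_gap: 0.031
grip_force: 20.7
```

>>> servo_tool:
  increments:
    - {"grip":1,"x":-10,"y":0,"z":0,"roll":0}
    - {"grip":1,"x":-10,"y":0,"z":0,"roll":0}
    - {"grip":1,"x":-8,"y":0,"z":0.3,"roll":0}
    - {"grip":1,"x":-6,"y":0,"z":0.5,"roll":0}
    - {"grip":1,"x":-4,"y":0,"z":0.5,"roll":0}

```text
clock: 23.95
tcp_pos: [0.5348, -0.0833, 0.2234]
orientation: [0.005, 0.707, 0.707, 0.002]
wrist_force: [-0.4, -0.3, 21.1]
finger_gap: 0.0309
grip_force: 21.3
```

>>> servo_tool:
  increments:
    - {"grip":1,"x":0,"y":0,"z":0,"roll":0}
    - {"grip":1,"x":0,"y":0,"z":0,"roll":0}

```text
clock: 24.12
tcp_pos: [0.5347, -0.0831, 0.2233]
orientation: [0.005, 0.708, 0.707, 0.002]
wrist_force: [0.1, -0.0, 18.4]
finger_gap: 0.0311
grip_force: 21.2
```

```bash
python3 chk.py 15 88
```

```text
24.1167 [ 0.5347 -0.0831  0.2233] [ 0.1 -0.  18.4] [ 0.04 -0.14 -0.02] 21.211510379884544
side
72 ['36/91', '28/68', '22/113', '30/158']
76 ['41/97', '15/67', '16/83', '19/97']
80 ['49/102', '14/66', '14/67', '14/67']
84 ['53/100', '13/67', '13/67', '14/67']
88 ['54/94', '13/66', '15/78', '21/106']
92 ['53/94', '18/88', '23/109', '31/181']
96 ['52/86', '24/120', '30/161', '32/197']
scene
72 ['35/103', '15/48', '18/151', '19/174']
76 ['34/104', '15/64', '19/174', '18/173']
80 ['34/96', '14/76', '17/137', '18/177']
84 ['32/91', '14/79', '16/77', '17/102']
88 ['35/92', '13/79', '15/79', '17/79']
92 ['27/88', '16/76', '16/75', '14/77']
96 ['21/79', '17/76', '17/112', '32/107']
```

I measure the axis properly: tube centre lines in both views give (x, y) at two heights.

```bash
cat > ax.py <<'E'
from h import *
import sys
from scipy.optimize import least_squares
def axis(n,zs,snapit=True,imgs=None):
    st=env.get_state();t=st["tcp_pos"];print(st["clock"],t.round(4),st["wrist_force"].round(1))
    obs={}
    for nm in("side","scene"):
        h=cv2.cvtColor(snap(nm,nm+n),cv2.COLOR_RGB2HSV);C=cam(nm);L=[]
        for z in zs:
            u,v=proj(C,(t[0],t[1],z)).round().astype(int)
            s=h[v,u-16:u+17,1].astype(int);V=h[v,u-16:u+17,2].astype(int)
            m=(s<=20)&(V<np.median(V[[0,1,2,-1,-2,-3]])*.8)
            r=np.where(m)[0];r=r[np.abs(r-np.median(r))<9]
            L.append((u-16+r.mean(),v,len(r)))
        obs[nm]=(C,L)
    def f(p):
        o=[]
        for C,L in obs.values():
            for(uu,v,k),z in zip(L,zs):
                a=proj(C,(p[0]+p[2]*z,p[1]+p[3]*z,z));b=proj(C,(p[0]+p[2]*(z+.01),p[1]+p[3]*(z+.01),z+.01))
                o.append(a[0]+(b[0]-a[0])*(v-a[1])/(b[1]-a[1])-uu)
        return o
    r=least_squares(f,[t[0],t[1],0,0],x_scale=[.01,.01,.05,.05]);print({k:[(round(a,1),int(b),c) for a,b,c in v[1]] for k,v in obs.items()})
    print("base",r.x[:2].round(4),"tilt deg x,y",np.degrees(r.x[2:]).round(2),"rms px",np.sqrt(np.mean(r.fun**2)))
axis(sys.argv[1],[float(x) for x in sys.argv[2].split(",")])
E
python3 ax.py 16 .06,.08,.1,.12,.14
```

```text
24.2167 [ 0.5347 -0.0829  0.2233] [-0.5 -0.2 18.2]
{'side': [(np.float64(326.0), 216, 7), (np.float64(326.0), 211, 9), (np.float64(325.5), 207, 8), (np.float64(325.0), 202, 9), (np.float64(324.5), 197, 8)], 'scene': [(np.float64(259.3), 199, 6), (np.float64(259.6), 195, 7), (np.float64(259.4), 190, 8), (np.float64(259.1), 185, 7), (np.float64(257.6), 180, 9)]}
base [ 0.5182 -0.101 ] tilt deg x,y [5.38 3.66] rms px 0.33549885525677947
```

```bash
cat > wf.py <<'E'
from h import *
import sys
st=env.get_state();t=st["tcp_pos"];C=cam("wrist",st);im=snap("wrist","wf"+sys.argv[1]);h=cv2.cvtColor(im,cv2.COLOR_RGB2HSV)
gz,fz=float(sys.argv[2]),float(sys.argv[3]) # guard top z, foot top z
print(t,R.from_quat(np.array(st["orientation"])[[1,2,3,0]]).as_matrix()[:,2].round(4))
for nm,z,rr in(("guard",gz,.025),("foot",fz,.029)):
    for dy in(-.03,-.02,-.01,0,.01,.02,.025,.03,.035):
        u,v=proj(C,(t[0],t[1]+dy,z)).astype(int)
        if not 0<=v<420: continue
        hh=h[v,max(0,u-130):u+130];print(nm,dy,(u,v),"du/mm",round(proj(C,(t[0]+.01,t[1]+dy,z))[0]-u,1),' '.join("%d/%d/%d"%tuple(x) for x in hh[::10]))
E
python3 wf.py 17 .207 .012
```

```text
[ 0.53465605 -0.08279001  0.22327364] [ 0.0099 -0.0031 -0.9999]
guard -0.03 (np.int64(271), np.int64(323)) du/mm 21.2 90/43/12 20/21/36 0/9/28 120/34/15 120/20/13 90/36/14 120/21/12 105/39/13 120/18/14 0/0/9 56/11/158 50/16/97 45/12/84 48/16/80 45/13/78 53/12/85 54/13/98 51/15/168 105/57/9 120/20/13 60/39/13 120/55/14 75/36/14 60/20/13 30/13/19 27/18/156
guard -0.02 (np.int64(271), np.int64(304)) du/mm 21.5 30/18/157 30/19/159 30/19/158 30/20/155 30/18/160 80/59/13 90/18/14 24/15/84 23/22/46 45/16/31 43/17/107 60/10/98 40/16/98 47/18/97 68/11/97 34/19/94 30/14/92 45/14/109 130/77/10 24/15/85 20/13/59 120/36/14 30/19/79 28/21/160 35/21/161 30/18/156
guard -0.01 (np.int64(271), np.int64(286)) du/mm 21.8 30/19/159 28/19/162 28/19/161 28/20/163 30/19/160 30/19/164 105/39/13 30/11/47 30/17/59 170/96/8 35/16/98 17/44/116 17/42/115 17/44/116 17/42/116 21/28/92 36/16/81 50/12/123 0/57/9 20/13/58 110/48/16 105/39/13 28/19/161 30/18/160 30/18/160 30/19/158
guard 0 (np.int64(271), np.int64(266)) du/mm 22.2 28/20/163 28/21/161 28/19/164 30/20/163 30/21/161 30/17/166 28/19/158 30/19/165 30/18/58 
[... 3834 characters left out ...]
01 35/15/200 36/18/201 35/15/200 37/16/201 19/24/117 102/12/207 90/8/203 0/18/29
foot 0.03 (np.int64(271), np.int64(150)) du/mm 10.7 32/17/197 35/15/198 35/17/199 37/17/199 35/17/199 35/15/199 35/14/199 38/15/200 35/15/200 35/14/200 35/15/200 22/24/118 21/22/118 21/22/118 24/22/117 21/22/118 39/16/203 38/15/201 37/16/201 35/15/200 37/16/201 37/17/200 30/15/152 90/7/187 90/9/203 10/33/23
foot 0.035 (np.int64(271), np.int64(145)) du/mm 10.7 35/15/198 35/17/198 35/15/198 35/15/198 33/14/198 35/14/199 35/15/199 38/15/200 35/15/187 21/22/117 35/16/201 24/22/117 23/20/117 21/22/117 21/22/117 24/22/117 21/22/118 30/17/152 19/24/116 38/16/197 35/15/200 37/16/201 35/17/165 21/22/118 94/9/203 70/8/203
```

Both methods agree: it leans about 4° in y, and about 4° sideways because the pads straddle rim and tube. That is well within the foot's stable range (~18°). I correct the y lean, ease off the pressure, let it settle flat on the mat and then take a clean, upright grip on the guard.

>>> servo_tool:
  increments:
    - {"grip":1,"x":-5,"y":0,"z":0.3,"roll":0}
    - {"grip":1,"x":-5,"y":0,"z":0.3,"roll":0}
    - {"grip":1,"x":-3,"y":0,"z":0,"roll":0}
    - {"grip":1,"x":0,"y":0,"z":0,"roll":0}
    - {"grip":1,"x":0,"y":0,"z":0,"roll":0}

```text
clock: 24.78
tcp_pos: [0.5343, -0.096, 0.2226]
orientation: [0.004, 0.707, 0.707, 0.002]
wrist_force: [-1.1, -0.9, 18.6]
finger_gap: 0.0309
grip_force: 21.4
```

>>> servo_tool:
  increments:
    - {"grip":1,"x":0,"y":0,"z":-2,"roll":0}
    - {"grip":1,"x":0,"y":0,"z":0,"roll":0}
    - {"grip":1,"x":0,"y":0,"z":0,"roll":0}

```text
clock: 25.03
tcp_pos: [0.5333, -0.0953, 0.2227]
orientation: [0.003, 0.707, 0.707, 0.001]
wrist_force: [-0.5, 0.6, 11.5]
finger_gap: 0.0311
grip_force: 21.1
```

```bash
python3 ax.py 18 .06,.08,.1,.12,.14
```

```text
25.0333 [ 0.5333 -0.0953  0.2227] [-0.5  0.6 11.5]
{'side': [(np.float64(326.0), 214, 7), (np.float64(326.5), 209, 8), (np.float64(326.5), 205, 8), (np.float64(326.5), 200, 8), (np.float64(326.5), 195, 8)], 'scene': [(np.float64(258.8), 197, 8), (np.float64(258.8), 193, 9), (np.float64(257.8), 188, 8), (np.float64(257.8), 183, 8), (np.float64(255.3), 178, 10)]}
base [ 0.5199 -0.096 ] tilt deg x,y [ 4.46 -2.84] rms px 0.4102322158718058
```

>>> servo_tool:
  increments:
    - {"grip":1,"x":0,"y":0,"z":-2,"roll":0}
    - {"grip":1,"x":0,"y":0,"z":0,"roll":0}
    - {"grip":0.62,"x":0,"y":0,"z":0,"roll":0}
    - {"grip":0.6,"x":0,"y":0,"z":0,"roll":0}
    - {"grip":0.57,"x":0,"y":0,"z":0,"roll":0}

```text
clock: 25.55
tcp_pos: [0.531, -0.0943, 0.2216]
orientation: [-0.001, 0.707, 0.707, -0.0]
wrist_force: [-0.1, 0.2, -0.4]
finger_gap: 0.0367
grip_force: 0.1
```

>>> servo_tool:
  increments:
    - {"grip":0.54,"x":0,"y":0,"z":0,"roll":0}
    - {"grip":0.5,"x":0,"y":0,"z":0,"roll":0}
    - {"grip":0.46,"x":0,"y":0,"z":0,"roll":0}
    - {"grip":0.42,"x":0,"y":0,"z":0,"roll":0}
    - {"grip":0.38,"x":0,"y":0,"z":0,"roll":0}

```text
clock: 25.97
tcp_pos: [0.5315, -0.0943, 0.2223]
orientation: [-0.0, 0.707, 0.707, -0.0]
wrist_force: [0.0, -0.6, 1.1]
finger_gap: 0.0534
grip_force: 0.1
```

>>> servo_tool:
  increments:
    - {"grip":0.34,"x":0,"y":0,"z":0,"roll":0}
    - {"grip":0.28,"x":0,"y":0,"z":0,"roll":0}
    - {"grip":0.2,"x":0,"y":0,"z":0,"roll":0}
    - {"grip":0.1,"x":0,"y":0,"z":0,"roll":0}
    - {"grip":0,"x":0,"y":0,"z":0,"roll":0}

```text
clock: 26.38
tcp_pos: [0.5316, -0.0943, 0.2225]
orientation: [0.0, 0.707, 0.707, 0.0]
wrist_force: [-0.2, -0.3, -0.8]
finger_gap: 0.0851
grip_force: 0.0
```

```bash
python3 ax.py 19 .06,.08,.1,.12,.14,.16
```

```text
26.3833 [ 0.5316 -0.0943  0.2225] [-0.2 -0.3 -0.8]
{'side': [(np.float64(329.5), 214, 8), (np.float64(330.0), 210, 7), (np.float64(330.0), 205, 9), (np.float64(330.5), 200, 8), (np.float64(331.0), 196, 9), (np.float64(331.5), 191, 10)], 'scene': [(np.float64(259.8), 197, 8), (np.float64(260.0), 193, 7), (np.float64(259.3), 188, 9), (np.float64(259.5), 183, 8), (np.float64(252.0), 178, 7), (np.float64(250.4), 173, 13)]}
base [ 0.5047 -0.0861] tilt deg x,y [  9.41 -16.02] rms px 1.412532671504002
```

```bash
python3 ax.py 20 .045,.06,.075,.09,.105,.12; python3 - <<'E'
from h import *
C=cam("wrist");im=snap("wrist","w20");h=cv2.cvtColor(im,cv2.COLOR_RGB2HSV)
print(proj(C,(.522,-.0945,.243)),proj(C,(.522,-.0945,.212)))
# tube/guard: shaded plastic mask with components
m=((h[...,1]>=36)&(h[...,2]>60)&(h[...,0]<25)).astype(np.uint8);m=cv2.morphologyEx(m,cv2.MORPH_OPEN,np.ones((3,3)))
n,l,s,c=cv2.connectedComponentsWithStats(m)
for k in range(1,n):
    if s[k,4]>150: print(s[k],c[k].round(1))
m=((h[...,1]>=22)&(h[...,2]>165)&(h[...,0]<40)).astype(np.uint8);m=cv2.morphologyEx(m,cv2.MORPH_OPEN,np.ones((3,3)))
n,l,s,c=cv2.connectedComponentsWithStats(m)
for k in range(1,n):
    if s[k,4]>80: print("lit",s[k],c[k].round(1))
for x in(.515,.522,.531):
  for y in(-.1,-.0945): print(x,y,"guardtop",proj(C,(x,y,.212)).round(),"guard+y edge",proj(C,(x,y+.025,.212)).round(),"foot+y top edge",proj(C,(x,y+.029,.012)).round())
E
```

```text
26.4833 [ 0.5316 -0.0943  0.2225] [ 0.4  0.6 -0.3]
{'side': [(np.float64(329.0), 217, 7), (np.float64(329.0), 214, 7), (np.float64(329.5), 211, 8), (np.float64(330.0), 207, 9), (np.float64(330.0), 204, 7), (np.float64(330.5), 200, 8)], 'scene': [(np.float64(260.5), 201, 8), (np.float64(261.0), 197, 6), (np.float64(260.1), 194, 8), (np.float64(259.5), 190, 10), (np.float64(259.8), 187, 9), (np.float64(259.2), 183, 5)]}
base [ 0.5149 -0.1003] tilt deg x,y [ 0.68 -2.21] rms px 0.23028965379909583
[245.7462552  309.03931223] [250.84786252 272.62911242]
[542   0  18  33 363] [552.   14.9]
[542  29  18  19 226] [551.   39.7]
[  0  38 129  27 729] [61.9 50.4]
[ 234  159   48   45 1015] [258.4 173.5]
[ 182  225  111   82 4541] [239.7 258.4]
[214 294  42  16 239] [235.  303.3]
[151 336  14  21 208] [158.5 347.6]
[ 231  342  152   65 5385] [311.5 367.7]
[147 362  17  21 292] [155.9 371. ]
lit [228 180   5  18  84] [229.9 188.7]
lit [182 276  21  32 436] [190.1 288.5]
lit [219 291  16   8  94] [226.8 293.8]
lit [272 299  20   8 109] [282.5 301.4]
lit [271 305  17  15 157] [277.7 311.5]
lit [152 338  11  19 140] [158.4 348.6]
lit [ 234  352  148   54 3456] [309.  371.2]
lit [147 364  16  19 218] [156.  371.5]
lit [265 381  57  11 345] [290.8 385.5]
0.515 -0.1 guardtop [236. 284.] guard+y edge [234. 232.] foot+y top edge [256. 158.]
0.515 -0.0945 guardtop [235. 273.] guard+y edge [234. 220.] foot+y top edge [256. 152.]
0.522 -0.1 guardtop [251. 284.] guard+y edge [250. 232.] foot+y top edge [263. 158.]
0.522 -0.0945 guardtop [251. 273.] guard+y edge [250. 220.] foot+y top edge [263. 152.]
0.531 -0.1 guardtop [271. 284.] guard+y edge [271. 232.] foot+y top edge [273. 158.]
0.531 -0.0945 guardtop [271. 273.] guard+y edge [271. 220.] foot+y top edge [273. 152.]
```

It stands upright and free on the mat at about (0.516, −0.0995): guard width 111 px = 50 mm, tilt ~0. Now I centre, descend to the guard and take the fresh upright grip.

>>> servo_tool:
  increments:
    - {"grip":0,"x":-3,"y":-8,"z":0,"roll":0}
    - {"grip":0,"x":-2,"y":-7.6,"z":0,"roll":0}
    - {"grip":0,"x":0,"y":0,"z":0,"roll":0}
    - {"grip":0,"x":0,"y":0,"z":15,"roll":0}
    - {"grip":0,"x":0,"y":0,"z":15,"roll":0}
  grip_force: 20

```text
clock: 27.05
tcp_pos: [0.5164, -0.0998, 0.1932]
orientation: [0.001, 0.707, 0.707, 0.001]
wrist_force: [-0.1, -0.9, -0.8]
finger_gap: 0.0855
grip_force: 0.0
```

>>> servo_tool:
  increments:
    - {"grip":0,"x":0,"y":0,"z":10,"roll":0}
    - {"grip":0.15,"x":0,"y":0,"z":0,"roll":0}
    - {"grip":0.25,"x":0,"y":0,"z":0,"roll":0}
    - {"grip":0.32,"x":0,"y":0,"z":0,"roll":0}
    - {"grip":0.36,"x":0,"y":0,"z":0,"roll":0}

```text
clock: 27.47
tcp_pos: [0.5165, -0.0995, 0.1833]
orientation: [0.001, 0.707, 0.707, 0.0]
wrist_force: [0.0, -0.4, -0.6]
finger_gap: 0.0545
grip_force: 0.0
```

>>> servo_tool:
  increments:
    - {"grip":0.38,"x":0,"y":0,"z":0,"roll":0}
    - {"grip":0.4,"x":0,"y":0,"z":0,"roll":0}
    - {"grip":0.42,"x":0,"y":0,"z":0,"roll":0}
    - {"grip":0.5,"x":0,"y":0,"z":0,"roll":0}
    - {"grip":1,"x":0,"y":0,"z":0,"roll":0}

```text
clock: 27.88
tcp_pos: [0.5163, -0.0994, 0.1831]
orientation: [0.001, 0.707, 0.707, 0.0]
wrist_force: [-0.1, 0.4, 4.1]
finger_gap: 0.0496
grip_force: 20.5
```

```bash
python3 ax.py 21 .045,.06,.075,.09,.105,.12
```

```text
27.8833 [ 0.5163 -0.0994  0.1831] [-0.1  0.4  4.1]
{'side': [(np.float64(329.0), 218, 7), (np.float64(329.0), 215, 7), (np.float64(329.5), 212, 8), (np.float64(329.5), 208, 8), (np.float64(329.5), 205, 8), (np.float64(329.5), 202, 8)], 'scene': [(np.float64(260.4), 198, 7), (np.float64(259.5), 194, 8), (np.float64(259.9), 191, 8), (np.float64(259.8), 188, 8), (np.float64(258.6), 184, 8), (np.float64(255.8), 180, 13)]}
base [ 0.51   -0.0978] tilt deg x,y [ 5.55 -5.27] rms px 0.5757166345259431
```

Clean grip on the guard (gap 49.6 mm). Pan position from circle fits in both fixed views:

```bash
python3 - <<'E'
from h import *
from scipy.optimize import least_squares
for nm,f,seed in(("scene","s0",(207,167)),("side","d0",(361,172))):
    im=cv2.imread(f"pics/{f}.png");C=cam(nm);g=cv2.GaussianBlur(im,(3,3),0)
    print(nm,im[seed[1],seed[0]])
    for tol in(4,6,8,10,14):
        mask=np.zeros((422,562),np.uint8);cv2.floodFill(g.copy(),mask,seed,0,(tol,)*3,(tol,)*3,4|cv2.FLOODFILL_FIXED_RANGE|cv2.FLOODFILL_MASK_ONLY|(255<<8))
        m=cv2.morphologyEx(mask[1:-1,1:-1],cv2.MORPH_OPEN,np.ones((3,3)))
        cn=cv2.findContours(m,0,1)[0]
        if not cn: continue
        c=max(cn,key=cv2.contourArea).reshape(-1,2)
        P=np.array([onz(C,a,b,.068)[:2] for a,b in c]);r=least_squares(lambda p:np.hypot(*(P-p[:2]).T)-p[2],[*P.mean(0),.07],loss="soft_l1",f_scale=.002)
        print(tol,len(c),c.min(0),c.max(0),r.x.round(4),np.abs(r.fun).mean().round(4))
    # profile
    for d in((1,0),(0,1)): print([im[seed[1]+k*d[1],seed[0]+k*d[0]].tolist() for k in range(-34,35,4)])
E
```

```text
scene [183 194 204]
4 98 [189 155] [222 175] [ 0.5538 -0.3492  0.057 ] 0.0047
6 91 [182 153] [223 176] [ 0.5543 -0.3564  0.0638] 0.0047
8 93 [180 153] [223 176] [ 0.5547 -0.3583  0.0657] 0.0054
10 92 [180 152] [223 176] [ 0.5548 -0.3586  0.0662] 0.0053
14 98 [179 152] [223 176] [ 0.5546 -0.3603  0.0685] 0.0058
[[161, 173, 171], [134, 148, 156], [175, 195, 206], [177, 198, 207], [181, 191, 201], [176, 187, 197], [179, 189, 200], [182, 194, 203], [185, 195, 204], [181, 191, 201], [183, 194, 203], [184, 195, 204], [181, 190, 200], [177, 195, 206], [153, 170, 178], [21, 21, 22], [26, 29, 28], [80, 82, 83]]
[[156, 167, 166], [156, 170, 167], [160, 172, 172], [159, 172, 171], [160, 173, 172], [177, 194, 207], [179, 188, 197], [181, 191, 201], [183, 195, 203], [182, 191, 203], [182, 193, 203], [167, 176, 180], [177, 195, 207], [170, 190, 199], [71, 76, 80], [44, 49, 46], [36, 38, 42], [92, 100, 99]]
side [160 173 190]
4 85 [341 161] [373 181] [ 0.5555 -0.3416  0.0567] 0.0039
6 84 [341 160] [376 181] [ 0.5557 -0.3456  0.0607] 0.0016
8 86 [340 157] [378 181] [ 0.5571 -0.3486  0.0639] 0.0025
10 94 [339 156] [382 182] [ 0.5565 -0.3507  0.0668] 0.0043
14 121 [333 155] [383 182] [ 0.5612 -0.3507  0.0721] 0.0082
[[141, 156, 161], [139, 160, 170], [151, 173, 192], [137, 153, 169], [159, 172, 190], [158, 170, 188], [158, 172, 189], [159, 172, 190], [158, 172, 189], [159, 172, 189], [156, 169, 186], [155, 168, 184], [155, 168, 185], [150, 172, 191], [150, 172, 191], [49, 61, 70], [45, 58, 66], [41, 47, 53]]
[[138, 152, 158], [142, 157, 161], [142, 158, 162], [144, 160, 164], [145, 160, 165], [151, 173, 190], [155, 167, 186], [156, 169, 186], [157, 171, 188], [158, 172, 189], [160, 172, 190], [156, 168, 184], [129, 148, 164], [151, 173, 192], [97, 111, 123], [80, 85, 91], [52, 55, 57], [34, 38, 41]]
```

```bash
python3 - <<'E'
from h import *
from scipy.optimize import least_squares
for nm,f,seed,th in(("scene","s0",(207,167),.125),("side","d0",(361,172),.19)):
    im=cv2.imread(f"pics/{f}.png").astype(float);C=cam(nm);g=cv2.GaussianBlur(im,(3,3),0)
    m=(((g[...,2]-g[...,0])/g[...,2]<th)&(g[...,2]>170)).astype(np.uint8)
    yy,xx=np.mgrid[:420,:560];m[np.hypot(xx-seed[0],(yy-seed[1])*1.5)>34]=0
    m=cv2.morphologyEx(m,cv2.MORPH_OPEN,np.ones((3,3)));n,l,s,c=cv2.connectedComponentsWithStats(m);k=l[seed[1],seed[0]];print(nm,s[k],c[k],onz(C,*c[k],.068))
    cn=max(cv2.findContours((l==k).astype(np.uint8),0,1)[0],key=cv2.contourArea).reshape(-1,2)
    e=cv2.fitEllipse(cv2.convexHull(cn));print(e,onz(C,*e[0],.068))
    P=np.array([onz(C,a,b,.068)[:2] for a,b in cv2.convexHull(cn)[:,0]]);r=least_squares(lambda p:np.hypot(*(P-p[:2]).T)-p[2],[*P.mean(0),.07],loss="soft_l1",f_scale=.002);print(r.x.round(4),np.abs(r.fun).mean().round(4))
E
```

```text
scene [181 145  44  33 973] [202.39054471 161.15107914] [ 0.54467985 -0.38168118  0.068     ]
((203.24855041503906, 160.06698608398438), (33.52449417114258, 45.650665283203125), 90.70526885986328) [ 0.53830527 -0.38485066  0.068     ]
[ 0.5339 -0.3858  0.0993] 0.0057
side [339 159  39  24 742] [358.16037736 170.32614555] [ 0.55591867 -0.34441826  0.068     ]
((358.31463623046875, 169.74969482421875), (25.173513412475586, 39.122642517089844), 94.49622344970703) [ 0.55718415 -0.34749956  0.068     ]
[ 0.5583 -0.3486  0.0697] 0.0012
```

>>> servo_tool:
  increments:
    - {"grip":1,"x":0,"y":0,"z":-3,"roll":0}
    - {"grip":1,"x":0,"y":0,"z":-15,"roll":0}
    - {"grip":1,"x":0,"y":0,"z":-30,"roll":0}
    - {"grip":1,"x":0,"y":0,"z":-35,"roll":0}
    - {"grip":1,"x":0,"y":0,"z":-30,"roll":0}
  grip_force: 40

```text
clock: 28.4
tcp_pos: [0.5154, -0.099, 0.2963]
orientation: [-0.001, 0.707, 0.707, -0.0]
wrist_force: [0.9, -0.0, -0.7]
finger_gap: 0.0494
grip_force: 42.2
```

>>> servo_tool:
  increments:
    - {"grip":1,"x":-10,"y":0,"z":-10,"roll":0}
    - {"grip":1,"x":-18,"y":3,"z":0,"roll":0}
    - {"grip":1,"x":-15,"y":3,"z":0,"roll":0}
    - {"grip":1,"x":0,"y":0,"z":0,"roll":0}
    - {"grip":1,"x":0,"y":0,"z":0,"roll":0}

```text
clock: 28.82
tcp_pos: [0.5216, -0.1429, 0.304]
orientation: [-0.001, 0.708, 0.706, -0.0]
wrist_force: [0.9, -0.2, -1.9]
finger_gap: 0.0489
grip_force: 42.2
```

```bash
python3 - <<'E'
from h import *
from scipy.optimize import least_squares
for nm,f,seed,th,lo in(("scene","s0",(207,167),.125,187),("side","d0",(361,172),.19,176)):
    im=cv2.imread(f"pics/{f}.png").astype(float);C=cam(nm);g=cv2.GaussianBlur(im,(3,3),0)
    m=(((g[...,2]-g[...,0])/g[...,2]<th)&(g[...,2]>lo)).astype(np.uint8)
    n,l,s,c=cv2.connectedComponentsWithStats(cv2.morphologyEx(m,cv2.MORPH_OPEN,np.ones((3,3))));k=l[seed[1],seed[0]];print(nm,s[k],c[k])
    cn=max(cv2.findContours((l==k).astype(np.uint8),0,1)[0],key=cv2.contourArea).reshape(-1,2)
    P=np.array([onz(C,a,b,.068)[:2] for a,b in cv2.convexHull(cn)[:,0]]);r=least_squares(lambda p:np.hypot(*(P-p[:2]).T)-p[2],[*P.mean(0),.07],loss="soft_l1",f_scale=.002);print(r.x.round(4),np.abs(r.fun).mean().round(4))
E
python3 ax.py 22 .16,.175,.19,.205,.22
```

```text
scene [187 155  38  22 622] [204.86655949 165.8022508 ]
[ 0.5522 -0.355   0.0671] 0.0018
side [339 160  39  23 704] [358.37215909 170.43892045]
[ 0.5569 -0.3472  0.0668] 0.0014
28.8167 [ 0.5216 -0.1429  0.304 ] [ 0.9 -0.2 -1.9]
{'side': [(np.float64(336.5), 184, 8), (np.float64(337.0), 181, 7), (np.float64(338.0), 177, 7), (np.float64(338.0), 173, 7), (np.float64(338.5), 169, 8)], 'scene': [(np.float64(255.0), 166, 2), (np.float64(246.9), 162, 16), (np.float64(248.0), 158, 9), (np.float64(242.7), 154, 15), (np.float64(245.5), 150, 11)]}
base [ 0.4808 -0.0586] tilt deg x,y [ 12.78 -27.13] rms px 1.744005592685821
```

Pan centre ≈ (0.554, −0.351), with the two views' errors opposing. I move over it and refine with the wrist camera.

>>> servo_tool:
  increments:
    - {"grip":1,"x":-12,"y":2,"z":0,"roll":0}
    - {"grip":1,"x":-22,"y":3,"z":0,"roll":0}
    - {"grip":1,"x":-28,"y":5,"z":0,"roll":0}
    - {"grip":1,"x":-30,"y":5,"z":0,"roll":0}
    - {"grip":1,"x":-30,"y":5,"z":0,"roll":0}

```text
clock: 29.33
tcp_pos: [0.5421, -0.2653, 0.3053]
orientation: [0.0, 0.707, 0.708, -0.0]
wrist_force: [0.3, 0.5, -1.0]
finger_gap: 0.0494
grip_force: 42.3
```

>>> servo_tool:
  increments:
    - {"grip":1,"x":-30,"y":5,"z":0,"roll":0}
    - {"grip":1,"x":-26,"y":4,"z":0,"roll":0}
    - {"grip":1,"x":-18,"y":3,"z":0,"roll":0}
    - {"grip":1,"x":-9,"y":1,"z":0,"roll":0}
    - {"grip":1,"x":-4,"y":0,"z":0,"roll":0}

```text
clock: 29.75
tcp_pos: [0.5548, -0.3528, 0.3043]
orientation: [-0.001, 0.708, 0.707, -0.0]
wrist_force: [-0.6, -0.3, -1.0]
finger_gap: 0.0493
grip_force: 42.2
```

>>> servo_tool:
  increments:
    - {"grip":1,"x":0,"y":0,"z":0,"roll":0}
    - {"grip":1,"x":0,"y":0,"z":0,"roll":0}
    - {"grip":1,"x":0,"y":0,"z":0,"roll":0}

```text
clock: 30.0
tcp_pos: [0.555, -0.35, 0.3059]
orientation: [0.0, 0.707, 0.708, 0.0]
wrist_force: [-0.7, 0.0, -1.4]
finger_gap: 0.0491
grip_force: 42.3
```

```bash
python3 - <<'E'
from h import *
st=env.get_state();t=st["tcp_pos"];C=cam("wrist",st);im=snap("wrist","w23");h=cv2.cvtColor(im,cv2.COLOR_RGB2HSV)
print(st["clock"],t,st["wrist_force"])
c=np.array([.5545,-.351])
for a in range(0,181,20):
    d=np.array([np.cos(np.radians(a)),np.sin(np.radians(a))]);row=[]
    for r in range(36,100,4):
        u,v=proj(C,(*(c+d*r/1000),.068)).round().astype(int)
        row.append("%d/%d/%d"%tuple(h[v,u]) if 0<=u<560 and 0<=v<420 else "-")
    print(a,proj(C,(*(c+d*.068),.068)).round(),*row)
E
```

```text
30.0 [ 0.55496475 -0.34999374  0.30586617] [-0.70053338  0.01928878 -1.42608335]
0 [338. 178.] 60/4/227 41/9/226 60/6/227 47/8/227 60/4/227 54/6/227 47/8/227 55/7/227 30/9/222 23/31/224 24/25/142 30/18/185 30/18/182 28/20/178 28/21/183 28/20/180
20 [335. 156.] 68/4/227 83/4/227 47/8/227 75/4/227 60/4/227 78/6/227 78/6/227 60/6/227 54/6/227 25/27/210 29/24/222 18/40/215 21/29/147 30/20/181 28/19/178 30/20/182
40 [325. 135.] 12/17/152 95/7/228 78/6/227 96/6/228 75/4/227 16/19/146 96/6/228 23/14/167 13/29/141 11/29/140 18/41/138 18/41/137 16/41/138 18/41/138 29/28/201 31/24/222
60 [307. 120.] 13/30/138 12/27/140 14/28/137 13/29/140 12/28/137 13/30/136 12/28/138 12/27/141 12/27/141 12/27/140 15/33/123 18/41/138 17/39/137 19/39/137 17/39/137 16/41/138
80 [285. 111.] 13/29/140 12/27/141 11/29/143 12/27/141 13/28/144 13/29/143 13/29/141 12/30/144 14/27/141 12/27/140 17/37/125 16/41/137 18/41/137 17/39/136 16/41/137 18/42/122
100 [261. 111.] 13/29/140 13/29/141 14/28/138 12/28/138 12/31/139 12/28/139 13/26/138 12/28/136 12/28/139 12/27/140 17/40/134 17/40/135 18/42/135 18/42/135 17/39/136 19/40/134
120 [239. 120.] 13/27/133 13/30/134 12/28/137 13/30/136 12/28/137 12/28/139 14/28/135 11/26/135 13/27/134 13/27/134 17/40/134 17/40/133 28/28/222 20/38/142 17/40/133 17/40/133
140 [221. 135.] 30/6/175 90/5/226 54/6/227 60/6/227 75/5/226 60/5/205 12/28/135 13/27/134 12/28/135 17/40/134 17/41/132 17/42/170 17/40/159 15/12/43 90/10/25 105/18/28
160 [210. 155.] 55/7/227 50/7/227 66/6/227 50/7/227 72/6/227 43/8/226 54/6/227 45/7/226 17/42/214 17/30/118 120/15/17 90/10/26 135/20/25 40/58/102 39/59/151 39/59/151
180 [208. 178.] 47/8/227 50/7/227 54/6/227 50/7/227 60/4/227 45/9/227 47/8/226 16/29/211 17/42/198 15/15/69 135/20/25 90/10/26 40/43/53 40/60/152 39/59/151 40/59/151
```

The wrist view puts the pan centre at (0.557, −0.345), with the 68 mm radius matching and the side view agreeing. Correct and lower gently.

>>> servo_tool:
  increments:
    - {"grip":1,"x":3,"y":1,"z":0,"roll":0}
    - {"grip":1,"x":2,"y":1,"z":10,"roll":0}
    - {"grip":1,"x":0,"y":0,"z":18,"roll":0}
    - {"grip":1,"x":0,"y":0,"z":15,"roll":0}
    - {"grip":1,"x":0,"y":0,"z":8,"roll":0}

```text
clock: 30.47
tcp_pos: [0.5566, -0.3449, 0.2529]
orientation: [-0.001, 0.707, 0.708, -0.0]
wrist_force: [0.8, -0.3, -0.8]
finger_gap: 0.0493
grip_force: 42.3
```

>>> servo_tool:
  increments:
    - {"grip":1,"x":0,"y":0,"z":3,"roll":0}
    - {"grip":1,"x":0,"y":0,"z":1,"roll":0}
    - {"grip":1,"x":0,"y":0,"z":0,"roll":0}
    - {"grip":1,"x":0,"y":0,"z":0,"roll":0}

```text
clock: 30.8
tcp_pos: [0.5573, -0.3465, 0.2515]
orientation: [0.001, 0.707, 0.707, 0.0]
wrist_force: [0.8, -0.7, -0.9]
finger_gap: 0.0492
grip_force: 42.2
```

>>> servo_tool:
  increments:
    - {"grip":1,"x":0,"y":0,"z":1,"roll":0}
    - {"grip":1,"x":0,"y":0,"z":0,"roll":0}
    - {"grip":1,"x":0,"y":0,"z":0,"roll":0}

```text
clock: 31.05
tcp_pos: [0.5571, -0.3465, 0.2499]
orientation: [0.0, 0.707, 0.707, 0.0]
wrist_force: [-0.1, -0.0, -2.4]
finger_gap: 0.0494
grip_force: 42.2
```

>>> servo_tool:
  increments:
    - {"grip":1,"x":1.5,"y":0,"z":1,"roll":0}
    - {"grip":1,"x":0,"y":0,"z":0,"roll":0}
    - {"grip":1,"x":0,"y":0,"z":0,"roll":0}

```text
clock: 31.3
tcp_pos: [0.5569, -0.3447, 0.2484]
orientation: [-0.0, 0.707, 0.707, 0.0]
wrist_force: [-0.3, 0.2, -0.2]
finger_gap: 0.0497
grip_force: 42.3
```

>>> servo_tool:
  increments:
    - {"grip":1,"x":0,"y":0,"z":0.7,"roll":0}
    - {"grip":1,"x":0,"y":0,"z":0,"roll":0}
    - {"grip":1,"x":0,"y":0,"z":0,"roll":0}

```text
clock: 31.55
tcp_pos: [0.557, -0.3449, 0.2483]
orientation: [0.0, 0.707, 0.707, -0.0]
wrist_force: [-1.5, 0.5, 1.7]
finger_gap: 0.0492
grip_force: 42.6
```

>>> servo_tool:
  increments:
    - {"grip":1,"x":0,"y":0,"z":0.6,"roll":0}
    - {"grip":1,"x":0,"y":0,"z":0,"roll":0}
    - {"grip":1,"x":0,"y":0,"z":0,"roll":0}

```text
clock: 31.8
tcp_pos: [0.557, -0.345, 0.2482]
orientation: [0.001, 0.707, 0.707, -0.0]
wrist_force: [-1.7, 0.7, 5.8]
finger_gap: 0.0496
grip_force: 43.0
```

It is resting on the pan (6 N). Ease off, open slowly, rise straight up.

>>> servo_tool:
  increments:
    - {"grip":1,"x":0,"y":0,"z":-0.7,"roll":0}
    - {"grip":0.41,"x":0,"y":0,"z":0,"roll":0}
    - {"grip":0.39,"x":0,"y":0,"z":0,"roll":0}
    - {"grip":0.36,"x":0,"y":0,"z":0,"roll":0}
    - {"grip":0.3,"x":0,"y":0,"z":0,"roll":0}

```text
clock: 32.22
tcp_pos: [0.557, -0.3448, 0.2475]
orientation: [-0.0, 0.707, 0.707, 0.0]
wrist_force: [-0.2, 0.5, 0.5]
finger_gap: 0.0597
grip_force: 0.0
```

>>> servo_tool:
  increments:
    - {"grip":0.2,"x":0,"y":0,"z":0,"roll":0}
    - {"grip":0,"x":0,"y":0,"z":0,"roll":0}
    - {"grip":0,"x":0,"y":0,"z":0,"roll":0}
    - {"grip":0,"x":0,"y":0,"z":-10,"roll":0}
    - {"grip":0,"x":0,"y":0,"z":-25,"roll":0}

```text
clock: 32.63
tcp_pos: [0.5557, -0.3438, 0.28]
orientation: [-0.003, 0.707, 0.707, -0.0]
wrist_force: [-0.4, 0.1, 0.1]
finger_gap: 0.0853
grip_force: 0.0
```

>>> servo_tool:
  increments:
    - {"grip":0,"x":0,"y":0,"z":-35,"roll":0}
    - {"grip":0,"x":0,"y":0,"z":-30,"roll":0}
    - {"grip":0,"x":0,"y":0,"z":-15,"roll":0}
    - {"grip":0,"x":0,"y":0,"z":0,"roll":0}
    - {"grip":0,"x":0,"y":0,"z":0,"roll":0}

```text
clock: 33.05
tcp_pos: [0.5574, -0.3452, 0.3644]
orientation: [0.002, 0.707, 0.707, 0.0]
wrist_force: [-0.7, 0.2, -0.7]
finger_gap: 0.0856
grip_force: 0.0
```

```bash
python3 - <<'E'
from h import *
st=env.get_state();t=st["tcp_pos"];print(st["clock"],t,st["wrist_force"].round(1))
for nm in("side","scene"):
    C=cam(nm);im=snap(nm,nm+"24");h=cv2.cvtColor(im,cv2.COLOR_RGB2HSV)
    for z in(.1,.13,.16,.19,.22,.24,.27,.3):
        u,v=proj(C,(.557,-.345,z)).round().astype(int);print(nm,z,(u,v),' '.join("%d/%d"%tuple(x[1:]) for x in h[v,u-14:u+15:2]))
E
```

```text
33.05 [ 0.55743445 -0.34521293  0.36437376] [-0.7  0.2 -0.7]
side 0.1 (np.int64(359), np.int64(163)) 41/174 42/177 42/177 42/175 44/174 41/137 15/67 16/65 16/64 22/82 41/163 42/178 44/178 47/173 55/106
side 0.13 (np.int64(360), np.int64(156)) 29/156 31/156 31/156 42/164 53/177 49/131 15/67 12/63 12/64 18/85 30/151 31/155 31/155 40/115 73/56
side 0.16 (np.int64(361), np.int64(149)) 33/156 31/154 32/153 31/155 28/153 26/108 16/65 12/62 12/62 21/86 29/150 31/154 35/132 64/64 60/47
side 0.19 (np.int64(361), np.int64(142)) 31/132 29/150 30/153 30/152 32/151 29/132 14/72 16/64 13/60 16/64 28/128 31/150 41/113 67/53 58/44
side 0.22 (np.int64(362), np.int64(135)) 35/59 30/60 27/65 30/126 29/148 28/129 11/70 8/61 12/62 12/63 28/128 34/127 65/63 61/46 61/46
side 0.24 (np.int64(363), np.int64(130)) 33/62 30/59 31/57 35/72 32/137 27/114 12/65 12/62 12/65 17/74 30/127 54/81 68/49 62/45 65/47
side 0.27 (np.int64(364), np.int64(122)) 30/60 30/59 31/58 40/63 56/91 52/98 38/88 28/83 27/86 40/101 56/100 75/51 72/46 62/45 55/46
side 0.3 (np.int64(365), np.int64(114)) 34/60 35/59 31/58 30/67 31/133 27/1
[... 474 characters left out ...]
20/169
scene 0.19 (np.int64(202), np.int64(138)) 20/168 20/166 19/164 21/168 22/160 23/79 10/80 19/81 16/62 18/166 19/164 20/167 20/166 23/169 19/162
scene 0.22 (np.int64(201), np.int64(131)) 24/74 23/89 19/93 24/96 19/92 10/76 12/84 13/78 24/65 19/161 19/163 22/163 19/164 17/163 20/164
scene 0.24 (np.int64(200), np.int64(125)) 22/70 14/72 21/74 20/76 7/72 17/73 25/71 17/74 16/80 18/97 18/127 20/165 20/165 17/166 19/165
scene 0.27 (np.int64(199), np.int64(117)) 22/69 20/75 20/75 36/134 37/191 35/110 30/109 28/110 38/106 34/91 32/88 20/165 17/161 19/164 17/166
scene 0.3 (np.int64(198), np.int64(109)) 24/75 17/73 14/73 21/74 17/76 9/86 11/95 11/94 17/89 16/78 19/161 17/162 17/163 18/160 19/163
```

It stands vertical and free on the pan in both views. Now I go to the keys at the front, shut the fingers and look with the wrist camera.

>>> servo_tool:
  increments:
    - {"grip":0,"x":-3,"y":-15,"z":0,"roll":0}
    - {"grip":0,"x":-6,"y":-28,"z":0,"roll":0}
    - {"grip":0,"x":-8,"y":-32,"z":0,"roll":0}
    - {"grip":0,"x":-8,"y":-32,"z":0,"roll":0}
    - {"grip":0.3,"x":-8,"y":-25,"z":10,"roll":0}
  grip_force: 20

```text
clock: 33.57
tcp_pos: [0.4229, -0.3776, 0.3529]
orientation: [-0.0, 0.707, 0.707, -0.0]
wrist_force: [-0.2, -0.6, 0.8]
finger_gap: 0.0752
grip_force: 0.0
```

>>> servo_tool:
  increments:
    - {"grip":1,"x":-2,"y":-12,"z":30,"roll":0}
    - {"grip":1,"x":0,"y":0,"z":25,"roll":0}
    - {"grip":1,"x":0,"y":0,"z":0,"roll":0}
    - {"grip":1,"x":0,"y":0,"z":0,"roll":0}
    - {"grip":1,"x":0,"y":0,"z":0,"roll":0}

```text
clock: 33.98
tcp_pos: [0.4133, -0.3797, 0.2984]
orientation: [0.0, 0.707, 0.707, 0.0]
wrist_force: [0.7, 0.5, 0.4]
finger_gap: 0.0122
grip_force: 0.0
```

```bash
cat > key.py <<'E'
from h import *
import sys
st=env.get_state();t=st["tcp_pos"];C=cam("wrist",st);im=snap("wrist","k"+sys.argv[1]);h=cv2.cvtColor(im,cv2.COLOR_RGB2HSV)
print(st["clock"],t,st["finger_gap"],"nominal key px",proj(C,(.405,-.397,.048)).round())
# light keys on dark fascia: bright components within balance front
for z in(.048,):
    for th in(90,120,150,175):
        m=cv2.morphologyEx((h[...,2]>th).astype(np.uint8),cv2.MORPH_OPEN,np.ones((3,3)))
        n,l,s,c=cv2.connectedComponentsWithStats(m,connectivity=4)
        for k in range(1,n):
            if 150<s[k,4]<9000:
                cnt=max(cv2.findContours((l==k).astype(np.uint8),0,1)[0],key=cv2.contourArea).reshape(-1,2)
                P=np.array([onz(C,a,b,z)[:2] for a,b in cnt],np.float32)*1000;r=cv2.minAreaRect(P)
                if min(r[1])>8 and max(r[1])<80: print(th,"px",c[k].round(),"ctr mm",np.round(r[0],1),"size",np.round(r[1],1),"ang",round(r[2],1),"fill",round(s[k,4]/max(1,cv2.contourArea(cv2.boxPoints(cv2.minAreaRect(cnt)))),2),im[int(c[k][1]),int(c[k][0])])
E
python3 key.py 1
```

```text
33.9833 [ 0.41325952 -0.37973791  0.29841227] 0.012242671960385913 nominal key px [266. 191.]
90 px [345.  49.] ctr mm [ 481.8 -258.8] size [18.5 31.5] ang 2.7 fill 0.57 [115 111 106]
90 px [272.  50.] ctr mm [ 411.9 -256. ] size [23.4 17.8] ang 85.6 fill 1.0 [127 118 108]
90 px [269.  84.] ctr mm [ 409.1 -287.5] size [23.4 17.9] ang 85.2 fill 1.0 [127 119 107]
90 px [267. 116.] ctr mm [ 406.3 -319. ] size [23.5 17.8] ang 85.6 fill 1.0 [126 118 106]
90 px [312. 154.] ctr mm [ 452.8 -356.6] size [34.1 28.7] ang 85.1 fill 0.89 [144 154 120]
90 px [417. 382.] ctr mm [ 597.2 -646.8] size [14.2 55.4] ang 51.0 fill 0.86 [163 162 149]
90 px [133. 382.] ctr mm [ 233.5 -647.4] size [54.2 14.2] ang 39.2 fill 0.86 [158 158 146]
120 px [272.  50.] ctr mm [ 412. -256.] size [21.9 15.8] ang 85.2 fill 1.0 [127 118 108]
120 px [270.  84.] ctr mm [ 409.2 -287.7] size [22.2 15.9] ang 84.9 fill 1.0 [127 119 107]
120 px [267. 116.] ctr mm [ 406.3 -319.3] size [22.2 15.8] ang 85.1 fill 1.01 [126 118 106]
120 px [311. 154.] ctr mm [ 452.6 -356.8] size [32.4 27.7] ang 85.1 fill 0.9 [144 154 120]
120 px [133. 382.] ctr mm [ 233.5 -647.2] size [52.1 13.9] ang 39.1 fill 0.84 [158 158 146]
120 px [416. 382.] ctr mm [ 596.8 -646.5] size [13.2 52.2] ang 50.8 fill 0.86 [163 162 149]
150 px [312. 155.] ctr mm [ 452.9 -357.1] size [31. 26.] ang 84.7 fill 0.89 [144 154 120]
150 px [262. 176.] ctr mm [ 400.5 -381. ] size [43.1 21.3] ang 84.8 fill 0.99 [210 216 195]
150 px [133. 382.] ctr mm [ 234. -647.] size [48.9 12. ] ang 39.2 fill 0.86 [158 158 146]
150 px [416. 382.] ctr mm [ 597.3 -646.5] size [12.1 49.1] ang 50.6 fill 0.84 [163 162 149]
175 px [262. 176.] ctr mm [ 400.7 -381.1] size [42.4 20.2] ang 85.1 fill 0.99 [210 216 195]
```

The tare key is at (0.4006, −0.381), 43×21 mm, and fits the balance geometry from the pan to within 2 mm. Descend with fingers shut.

>>> servo_tool:
  increments:
    - {"grip":1,"x":-2.3,"y":-12.8,"z":30,"roll":0}
    - {"grip":1,"x":0,"y":0,"z":40,"roll":0}
    - {"grip":1,"x":0,"y":0,"z":40,"roll":0}
    - {"grip":1,"x":0,"y":0,"z":40,"roll":0}
    - {"grip":1,"x":0,"y":0,"z":40,"roll":0}

```text
clock: 34.45
tcp_pos: [0.4018, -0.3833, 0.1081]
orientation: [0.002, 0.707, 0.707, -0.0]
wrist_force: [-0.1, -0.7, -0.3]
finger_gap: 0.0
grip_force: 0.0
```

>>> servo_tool:
  increments:
    - {"grip":1,"x":0,"y":0,"z":25,"roll":0}
    - {"grip":1,"x":0,"y":0,"z":15,"roll":0}
    - {"grip":1,"x":0,"y":0,"z":6,"roll":0}
    - {"grip":1,"x":0,"y":0,"z":0,"roll":0}
    - {"grip":1,"x":0,"y":0,"z":0,"roll":0}

```text
clock: 34.87
tcp_pos: [0.4014, -0.3832, 0.0632]
orientation: [0.001, 0.707, 0.707, -0.0]
wrist_force: [-0.4, -0.3, 0.2]
finger_gap: 0.0001
grip_force: 0.0
```

>>> servo_tool:
  increments:
    - {"grip":1,"x":0,"y":0,"z":8,"roll":0}
    - {"grip":1,"x":0,"y":0,"z":5,"roll":0}
    - {"grip":1,"x":0,"y":0,"z":2,"roll":0}
    - {"grip":1,"x":0,"y":0,"z":0,"roll":0}
    - {"grip":1,"x":0,"y":0,"z":0,"roll":0}

```text
clock: 35.28
tcp_pos: [0.4006, -0.3826, 0.0474]
orientation: [0.001, 0.707, 0.707, 0.0]
wrist_force: [0.5, -0.6, 2.2]
finger_gap: 0.0001
grip_force: 1.0
```

>>> servo_tool:
  increments:
    - {"grip":1,"x":0,"y":0,"z":2,"roll":0}
    - {"grip":1,"x":0,"y":0,"z":1,"roll":0}
    - {"grip":1,"x":0,"y":0,"z":0,"roll":0}
    - {"grip":1,"x":0,"y":0,"z":0,"roll":0}

```text
clock: 35.62
tcp_pos: [0.4006, -0.3827, 0.0446]
orientation: [0.001, 0.707, 0.707, -0.0]
wrist_force: [0.6, 0.3, 5.6]
finger_gap: 0.0001
grip_force: 2.7
```

>>> servo_tool:
  increments:
    - {"grip":1,"x":0,"y":0,"z":1.5,"roll":0}
    - {"grip":1,"x":0,"y":0,"z":0,"roll":0}
    - {"grip":1,"x":0,"y":0,"z":0,"roll":0}

```text
clock: 35.87
tcp_pos: [0.4007, -0.3827, 0.0444]
orientation: [0.001, 0.707, 0.707, -0.0]
wrist_force: [-1.4, 2.6, 14.6]
finger_gap: -0.0002
grip_force: 7.5
```

>>> servo_tool:
  increments:
    - {"grip":1,"x":0,"y":0,"z":-5,"roll":0}
    - {"grip":1,"x":0,"y":0,"z":-15,"roll":0}
    - {"grip":1,"x":0,"y":0,"z":-40,"roll":0}
    - {"grip":1,"x":0,"y":-5,"z":-40,"roll":0}
    - {"grip":1,"x":0,"y":0,"z":-40,"roll":0}

```text
clock: 36.28
tcp_pos: [0.3937, -0.3809, 0.1829]
orientation: [-0.002, 0.707, 0.707, 0.0]
wrist_force: [0.5, -1.3, 0.0]
finger_gap: 0.0002
grip_force: 0.0
```

>>> servo_tool:
  increments:
    - {"grip":1,"x":0,"y":0,"z":-40,"roll":0}
    - {"grip":1,"x":0,"y":0,"z":-20,"roll":0}
    - {"grip":1,"x":0,"y":0,"z":0,"roll":0}
    - {"grip":1,"x":0,"y":0,"z":0,"roll":0}
    - {"grip":1,"x":0,"y":0,"z":0,"roll":0}

```text
clock: 36.7
tcp_pos: [0.3946, -0.3815, 0.2409]
orientation: [-0.001, 0.707, 0.707, 0.0]
wrist_force: [-0.9, 0.4, 0.2]
finger_gap: 0.0002
grip_force: 0.0
```

```bash
python3 - <<'E'
from h import *
st=env.get_state();print(st["clock"],st["tcp_pos"],st["wrist_force"].round(1))
for nm in("side","scene"):
    C=cam(nm);h=cv2.cvtColor(snap(nm,nm+"25"),cv2.COLOR_RGB2HSV);g=cv2.cvtColor(cv2.imread(f"pics/{nm}24.png"),cv2.COLOR_BGR2HSV)
    for z in(.1,.16,.19,.22):
        u,v=proj(C,(.557,-.345,z)).round().astype(int);f=lambda q:(lambda r:(u-14+r.mean().round(1),len(r)))(np.where((q[v,u-14:u+15,1]<=25)&(q[v,u-14:u+15,2]<100))[0]);print(nm,z,f(h),f(g))
E
```

```text
36.7 [ 0.39459659 -0.38149608  0.24094201] [-0.9  0.4  0.2]
side 0.1 (np.float64(359.5), 6) (np.float64(360.0), 7)
side 0.16 (np.float64(361.5), 8) (np.float64(361.5), 8)
side 0.19 (np.float64(362.0), 9) (np.float64(362.5), 8)
side 0.22 (np.float64(363.0), 9) (np.float64(363.0), 9)
scene 0.1 (np.float64(204.5), 8) (np.float64(204.5), 8)
scene 0.16 (np.float64(202.5), 8) (np.float64(202.5), 8)
scene 0.19 (np.float64(201.0), 9) (np.float64(201.0), 9)
scene 0.22 (np.float64(195.5), 18) (np.float64(195.1), 17)
```

The key bottomed out (14.6 N, no further travel) and has been released. The cylinder stands unmoved and nothing is touched, so I hand in.

```bash
python3 -c "
from workcell import env
print(env.hand_in())"
```

```text
the job is handed in; nothing more can be done
None
```

The cylinder was laid on the mat, released, regripped and stood upright on the pan, about 1–2 mm from the measured centre; the tare key was then pressed fully down, and I handed in at about 37 s with no verdict returned. It took two extra regrips on the mat: the first guard grip would not pivot, and the rim grip left a lean, so it settled upright there first.

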